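# Fresh batteries under the roof of a model-railway building

### The arm

A 6-joint arm with a two-finger parallel gripper is mounted at the origin on the work surface. World frame = base frame: x ahead of the robot, y to its left, z up, the work surface at z = 0. Lengths are in m, angles in rad, forces in N, time in s.
With the tool pointing down it reaches from about 0.225 to 0.875 m from the base axis. Payload 3.4 kg.
Tool frame: the origin (TCP) lies where the fingers leave the gripper's body, on its centre line; the fingertips stand 73 mm ahead of it and the grasp point (between the pads) lies 54 mm ahead of it (manip.pinch_z is the distance from the TCP to the grasp point, in m); z points along the fingers, y is the line along which they close (so a half turn about z gives the same grasp; the last joint's range is limited). The gripper opens to 85 mm and grips with 20 to 120 N. Pads are 22 mm wide; open, the fingers measure 114 mm over their backs; the gripper's body (76 mm by 85 mm) begins 54 mm behind the grasp point. The pads swing forward as they close: fully open they stand 13 mm farther back than shut.
Start: joints at [-1.381, 0.276, 1.505, -0, 1.361, -0.121], TCP at [0.176, -0.547, 0.304] pointing down, gripper open.
Joint ranges: [-2.89, 2.89], [-0.75, 2.08], [0.22, 2.7], [-1.18, 4.32], [0.11, 2.71], [-2.7, 2.7]. Speed limits (rad/s): [2.57, 2.57, 3.14, 3.14, 3.14, 3.14].

### API

Orientations are given as a unit quaternion [w, x, y, z].
In Python, from rig import readout, imaging, manip gives the robot as it stands. The module is installed in compiled form; this text tells all that it offers.
- The arm moves only by the tool servo_tool, never from a script. Its argument "moves" is a list of rows, each an object with "dp": the shift along the tool's x, y, z in units of 0.2 m (1.0 is 0.2 m), a list of three; "delta_rot": the turn, a rotation vector about the tool's x, y, z in units of 0.1 rad (1.0 is 0.1 rad), a list of three; "fingers": the opening, from 0 (shut) to 1 (fully open). In form: [{"dp": [dx, dy, dz], "delta_rot": [wx, wy, wz], "fingers": fingers}, ...]. A call has 1 to 5 rows; each row shifts and turns the commanded pose from where the row before left it, along the tool's axes as they then stand; what a row does not reach is not made up. A row lasts 1/10 s, in which the tool goes at most 50 mm and 8.59 degrees, less where a joint would pass 70% of its speed; a pose out of reach is approached as far as the arm can. A call with a number of a shift or a turn outside -1 to 1 is refused whole. A call with a gripper value outside its range is refused whole. The fingers move at their own pace and stop on an object; "force" is the grip in N (left out, the last holds). Time passes only in rows, so rows that do not move let the fingers close. It gives the time, the measured TCP pose, the force, the opening and the grip force at its end, in the units of the state.
- readout.get_state(): the state, without advancing time (a new reading comes with each control period).
- imaging.get_image(name): name is "scene" or "top"; returns (picture, depth): 420x560x3 uint8, red, green, blue; 420x560 float32, m along the optical axis (not along the pixel's ray), 0 where there is no reading.
- imaging.calibration(name): a dict with "intrinsics" (3x3 intrinsics, pixels), "R" (3x3) and "t" (3): a world point X has camera coordinates R X + t. Camera axes: x right, y down, z forward; pixel columns grow to the right and rows downward; lengths in m; the calibration is good to about 2 mm. A picture is of the moment at which its call begins. calibration takes no time and is no camera call.
- manip.sign_off(): hands the job in; it is judged then, once.
The state is a dict: "clock": time; "qpos": joint angles; "qd": joint speeds; "effort": joint torques, N m; "position": TCP position; "ee_rot": TCP orientation; "contact_force": force on the tool from outside, world axes, zero at the start; "moment": the same for the moment, N m; "width": finger opening in m; "gripper_force": force on a finger pad.
Only numpy, scipy, OpenCV 4.12 (cv2) and the standard library are available. Lean on these libraries where they do the work, as an engineer would, in place of code of your own. Each camera call takes 0.05 s, during which the arm holds its last target. There are 200 camera calls.

### The job

Lever up the roof of the grey flat-roofed model building with the blade of the palette knife, going in through the notch in the roof's front edge, then open the roof and lay the knife back flat on the green mat. Set the battery pack down flat, without dropping it, inside the yellow-rimmed tray in the building, and close the roof fully down again. Leave the cars, the telegraph pole and the tree standing where they are.

Things in the scene. Friction and masses are not known exactly. Their poses are not given: they have to be found in the camera images.
- building: Grey flat-roofed model building, fixed, 120 (x) x 180 (y) x 98 mm high. Origin: centre of its underside, x to its rear (hinge) side, z up; its door faces -x, roughly to the robot. Walls 6 mm thick. Front and side walls rise as parapets to z 98 mm; the rear wall ends at 87. Inside, floor at z 45 mm with a fixed circuit board up to 11 mm high (x -18 to 42, y -70 to -34). The pavement is flat.
- roof (a joint): Opening angle of the roof, rad: 0 = closed, grows as the front edge rises, stop at 1.8 (just past upright). The hinge is stiff: the roof stays at any angle it is left at, and takes 0.06 to 0.18 N m (about 1 to 2 N at the front edge) to turn.
- roof_panel: Brown roof panel, 3 mm thick, 90 g, between the parapets. Origin mid-width on the hinge, at the rear edge of its underside. Closed, its axes are the building's; it spans x -108 to 0, y -82 to 82, z 0 to 3 mm (top 8 mm below the parapet). Notch in the middle of the front edge: y -13 to 13, 21 mm deep (to x -87). Vents at y 48 to 68, skylight at y -68 to -42, to 6 mm high; y -40 to 45 is plain.
- roof_lip (a point): Middle of the notch's inner edge, on the underside of the roof: the edge to lever up; moves with the roof. Closed it lies at building x -30, y 0, z 87 mm: 24 mm behind and 11 mm below the parapet's inner top edge, so a straight blade gets under it only when tilted tip-down by about 32 degrees or more.
- roof_hinge (a point): Middle of the roof's hinge line (building x 57, y 0, z 87 mm); the line runs along the building's y.
- parapet (a point): Middle of the front parapet's inner top edge, in front of the notch (building x -54, y 0, z 98 mm): the edge to rest the blade on as a fulcrum.
- battery_tray (a point): Centre of the floor of the yellow-rimmed battery tray inside the building (building x 0, y 36, z 45 mm). The tray is 76 mm long (along building x) x 44 mm wide inside; its rim is 3 mm thick and 4 mm high.
- knife: Palette knife, about 70 g, 207 mm long, flat on the green mat (top 3 mm above the table). Origin on the handle's underside at the grip point; x to the blade's tip, z up. Wooden handle 20 mm wide (y) x 24 mm high, flat sides, x -82 to 22 mm; stiff straight steel blade 14 mm wide, 2 mm thick, x 23 to 125 mm, its middle plane at z 12 mm.
- knife_tip (a point): Middle of the tip of the knife's blade (knife x 125, z 12 mm), axes as the knife's.
- mat: Green cutting mat, fixed, 240 (x) x 160 (y) x 3 mm, origin at the centre of its underside.
- battery_pack: Black battery holder with four cells showing gold on top, 64 (x) x 32 (y) x 30 mm high, about 130 g, origin at the centre of its underside. It lies upright in the grey parts tray (its floor 3 mm above the table).
- parts_tray: Shallow grey tray, fixed, 160 (x) x 120 (y) mm, walls 8 mm high, floor 3 mm thick, origin at the centre of its underside.
- red_car: Loose red model car, 110 (x) x 42 x 36 mm, parked on the street in front of the building. Origin at the centre of its underside. Leave alone.
- yellow_car: Loose yellow model car, 110 (x) x 42 x 36 mm, behind the building. Origin at the centre of its underside. Leave alone.
- pole: Loose telegraph pole, 205 mm high on a round foot 36 mm across, crossarms 50 mm long (along its y) near the top. Stands near one front corner of the building. Origin at the centre of its underside. Leave alone.
- tree: Loose dark green conifer, 150 mm high, 54 mm across, standing near the other front corner. Origin at the centre of its underside. Leave alone.
Not all that is in view belongs to the job. Leave any purple or white look-alike of the knife alone.

How it is judged:
By the outcome, as a careful person would: the job done as asked, in the order asked, and still so for the second after the job is handed in, with the robot touching nothing.
It also fails if it takes over 72 s, if anything falls off the work surface, if the arm or the gripper's body presses on something with over 40 N, if the wrist force passes 120 N, or if a joint passes its speed limit or range.

## Working session

There is one attempt and no reset: what is moved stays moved. The work goes in short steps, Python scripts to look and compute and a tool call to move; the robot and the scene stay as the last step left them, time stands still between calls to the robot, and variables do not carry over. Pictures are saved under pics/ and viewed, at most 14 in all, crops included, and the job is handed in when it is done.

Besides the shell and the picture viewer there is one more tool, called after "Request:" as name(argument=value, ...) on one line, values as JSON. servo_tool: Moves the arm, as the interface text tells. Its arguments: {"type":"object","properties":{"moves":{"type":"array"},"force":{"type":"number"}},"required":["moves"]}

```bash
mkdir -p pics
cat > h.py <<'E'
import numpy as np, cv2
from rig import readout, imaging, manip
def snap(n,tag):
    p,d=imaging.get_image(n); np.savez(f'pics/{tag}.npz',p=p,d=d); cv2.imwrite(f'pics/{tag}.png',p[:,:,::-1]); return p,d
def px(n,d,u,v,z=None):
    c=imaging.calibration(n);K,R,t=map(np.array,(c['intrinsics'],c['R'],c['t']))
    ray=R.T@np.linalg.inv(K)@[u,v,1.];o=-R.T@t
    s=d[int(round(v)),int(round(u))] if z is None else (z-o[2])/ray[2]
    return o+s*ray
E
python3 - <<'E'
from h import *
for n in('scene','top'):
    p,d=snap(n,n+'0'); c=imaging.calibration(n); print(n,c['intrinsics'],np.array(c['R']).round(3),np.array(c['t']).round(3))
print(readout.get_state())
E
```

```text
scene [[483.67960959   0.         283.87537297]
 [  0.         483.67960959 207.91095133]
 [  0.           0.           1.        ]] [[-0.375  0.927 -0.007]
 [ 0.65   0.258 -0.715]
 [-0.661 -0.273 -0.699]] [ 0.171 -0.251  1.763]
top [[431.73034928   0.         281.11357312]
 [  0.         431.73034928 211.91763184]
 [  0.           0.           1.        ]] [[ 0.023 -1.     0.005]
 [-0.987 -0.024 -0.162]
 [ 0.162 -0.001 -0.987]] [0.003 0.496 1.024]
{'clock': 0.1, 'qpos': array([-1.38101523e+00,  2.76534121e-01,  1.50599036e+00, -1.90519313e-05,
        1.36069021e+00, -1.21003019e-01]), 'qd': array([ 4.70837595e-05, -2.47850393e-03, -1.61721523e-03, -8.86252191e-04,
        1.37849831e-03, -7.17718366e-04]), 'effort': array([ 1.22260601e-03, -4.17699301e+01, -2.46404994e+01, -1.69495206e-04,
        5.86476963e-03,  1.05318020e-05]), 'position': array([ 0.17576104, -0.5471196 ,  0.3031312 ]), 'ee_rot': array([-8.10221328e-04,  9.87950296e-01,  1.54769363e-01, -3.71940951e-05]), 'contact_force': array([0.47475197, 0.9515937 , 0.14992655]), 'moment': array([-0.00367121, -0.03563751,  0.01341073]), 'gripper_force': 0.0, 'width': 0.08526424846355087}
```

View pics/scene0.png

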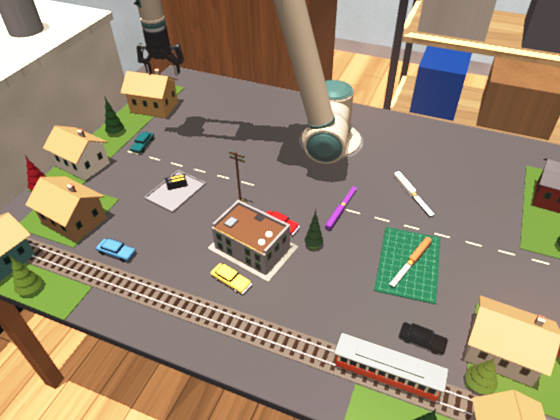

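View pics/top0.png

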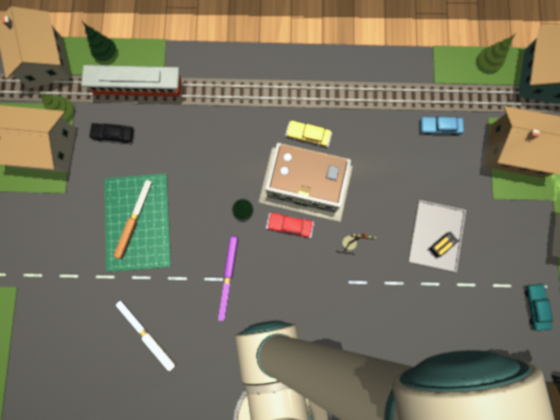

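The pictures show the orange-handled knife on the mat (top ~133,220), the building (307,178), the battery in the parts tray (444,244), the red car (290,225), the tree (243,209) and the pole (350,242). Next I'll take enlarged crops.

Run:
```python
from h import *
def crop(n,u,v,w,h,s):
    p=np.load(f'pics/{n}0.npz')['p'][v:v+h,u:u+w,::-1]
    o=cv2.resize(p,None,fx=s,fy=s,interpolation=cv2.INTER_CUBIC)
    for k in range(0,w,10): cv2.line(o,(k*s,0),(k*s,4 if k%50 else 10),(0,255,255),1)
    for k in range(0,h,10): cv2.line(o,(0,k*s),(4 if k%50 else 10,k*s),(0,255,255),1)
    cv2.putText(o,f'{n}{u},{v}',(12,14),0,.4,(0,255,255));return o
a=np.hstack([crop('top',250,120,130,100,6)]);cv2.imwrite('pics/c1.png',np.vstack([a[:600]]))
b=crop('top',95,160,80,120,5);c=crop('top',400,200,80,80,5)
cv2.imwrite('pics/c2.png',np.hstack([b,np.vstack([c,np.zeros((200,400,3),np.uint8)])]))
d=crop('scene',200,190,110,100,4);e=crop('scene',370,220,80,75,5)
f=crop('scene',140,160,80,50,5)
o=np.zeros((600,800,3),np.uint8);e=e[:375];o[:375,:400]=e;o[:250,400:]=f;o[375:,:400]=0
g=crop('scene',200,200,100,85,4);o[255:595,400:]=g;cv2.imwrite('pics/c3.png',o)
```

```text
(no output)
```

View pics/c1.png

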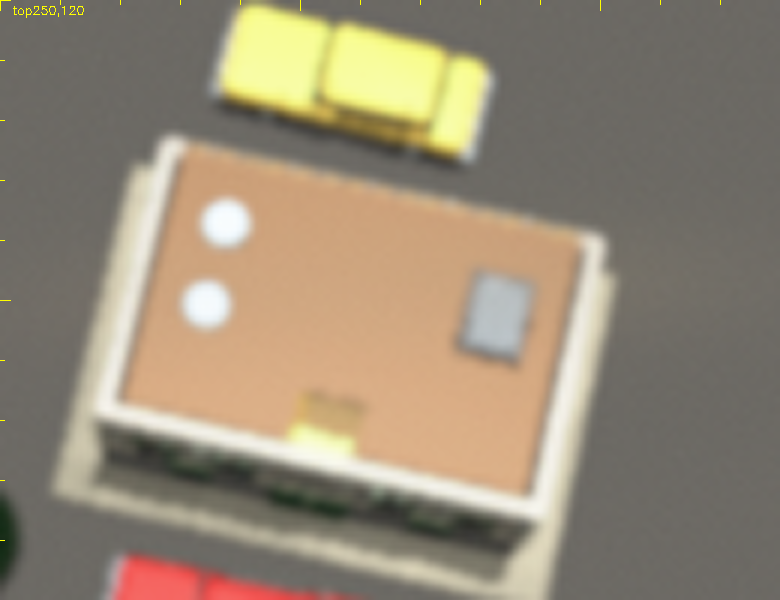

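View pics/c2.png

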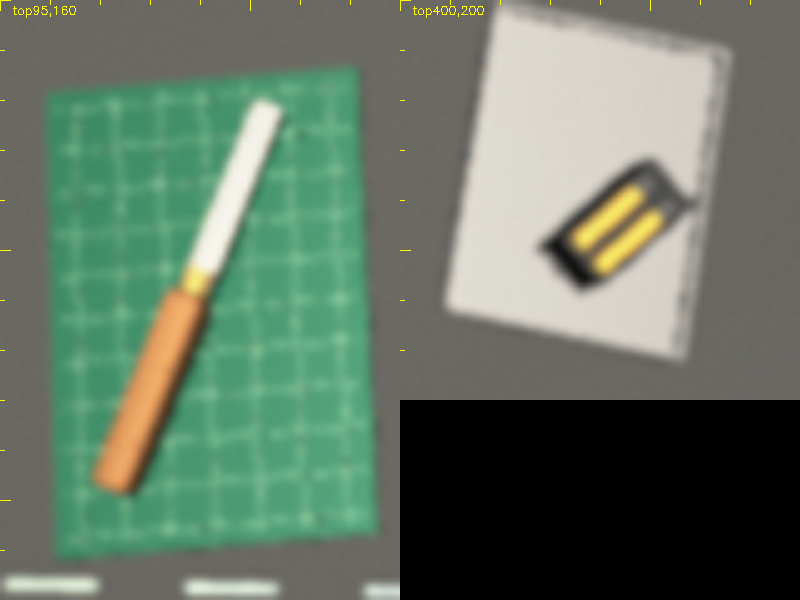

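View pics/c3.png

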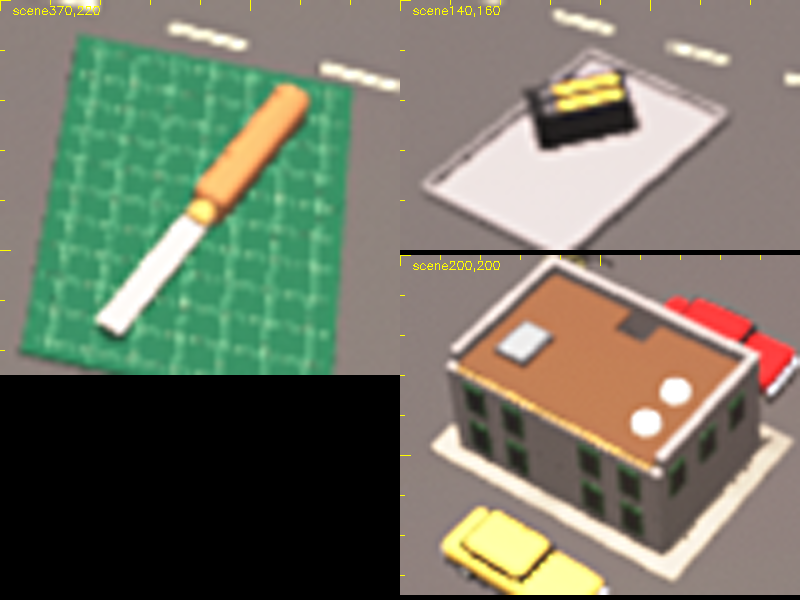

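The crops give the pixels. In the top view the parapet's outer corners are at (278.3,143), (267.2,188.3), (340,205.3) and (350,159.7). The knife tip is at (148.6,180.6) and the handle end at (117.4,257). The battery is near (444,244), turned about 45°. I'll triangulate these and check against depth.

```bash
cat >> h.py <<'E'
def tri(a,b):
    P=[]
    for n in('top','scene'):
        c=imaging.calibration(n);P.append(np.array(c['intrinsics'])@np.c_[np.array(c['R']),np.array(c['t'])])
    X=cv2.triangulatePoints(P[0],P[1],np.float64(a).reshape(2,1),np.float64(b).reshape(2,1))[:,0];X=X[:3]/X[3]
    e=[]
    for Pm,q in zip(P,(a,b)):
        y=Pm@np.r_[X,1];e.append(np.hypot(*(y[:2]/y[2]-q)))
    return X.round(4),np.round(e,1)
def cloud(n,d):
    c=imaging.calibration(n);K,R,t=map(np.array,(c['intrinsics'],c['R'],c['t']))
    v,u=np.mgrid[:420,:560]
    return (np.dstack([(u-K[0,2])/K[0,0]*d,(v-K[1,2])/K[1,1]*d,d])-t)@R
E
python3 - <<'E'
from h import *
for nm,a,b in [('roof R+y',(278.3,143),(264.25,254.25)),('F+y',(267.2,188.3),(289.5,225.25)),('F-y',(340,205.3),(238.25,201.75)),('R-y',(350,159.7),(213,227.5)),
 ('tip',(148.6,180.6),(392.4,285.6)),('handlefront',(132.4,218.4),(411,260.5)),('handleend',(118,256),(429.5,239)),
 ('bat far',(450,232),(166.5,179)),('bat goldtopcentre',(443.5,245.5),(178,178.2))]:
    print(nm,*tri(a,b))
T=np.load('pics/top0.npz');S=np.load('pics/scene0.npz')
for n,D in(('top',T),('scene',S)):
    p=D['p'].astype(int);d=D['d'];C=cloud(n,d);hsv=cv2.cvtColor(D['p'],cv2.COLOR_RGB2HSV)
    def fit(nm,m,dz=None):
        q=C[m]; 
        if len(q)<5: print(n,nm,'none');return
        z=np.median(q[:,2]); r=cv2.minAreaRect(q[:,:2].astype(np.float32)); print(n,nm,len(q),'z',z.round(4),'c',np.round(r[0],4),'sz',np.round(r[1],4),'ang',round(r[2],1),'mean',q.mean(0).round(4))
    B=lambda x0,x1,y0,y1:(C[...,0]>x0)&(C[...,0]<x1)&(C[...,1]>y0)&(C[...,1]<y1)&(d>0)
    mat=B(.3,.62,.25,.5)
    print('mat/tray test',[c for c in (px(n,d,134,222) if n=='top' else px(n,d,410,265))])
    K=mat&(C[...,2]>.009)
    fit('knife',K); fit('handle',K&(hsv[...,1]>110)&(hsv[...,0]<22)); fit('blade',K&(hsv[...,1]<70))
    G=B(.3,.7,.2,.55)&(hsv[...,0]>60)&(hsv[...,0]<90)&(hsv[...,1]>100); fit('mat',G&(C[...,2]<.009))
    bt=B(.2,.6,-.5,-.25); fit('bat',bt&(C[...,2]>.025)); 
    r=B(.3,.7,-.2,.15); fit('parapet',r&(C[...,2]>.0925)&(C[...,2]<.105)&(hsv[...,1]<60)); fit('roof',r&(C[...,2]>.08)&(hsv[...,1]>80)&(hsv[...,0]<20))
    fit('red',B(.3,.6,-.15,.15)&(hsv[...,1]>180)&((hsv[...,0]<6)|(hsv[...,0]>174)))
    fit('tree',B(.35,.6,.05,.22)&(C[...,2]>.03)); fit('pole',B(.3,.5,-.25,-.08)&(C[...,2]>.1)&(C[...,2]<.26))
    fit('yellow',B(.5,.8,-.15,.15)&(hsv[...,0]>25)&(hsv[...,0]<33)&(hsv[...,1]>120))
E
```

```text
roof R+y [0.6572 0.0261 0.086 ] [0.2 0.1]
F+y [0.5425 0.0506 0.0932] [0.7 0.5]
F-y [ 0.5067 -0.1224  0.0898] [0.4 0.3]
R-y [ 0.6198 -0.1463  0.0837] [0.8 0.6]
tip [0.5737 0.3565 0.0107] [0.2 0.2]
handlefront [0.4747 0.3864 0.0166] [0.5 0.4]
handleend [0.379  0.4172 0.018 ] [0.8 0.6]
bat far [ 0.4565 -0.4003  0.0466] [1.1 0.7]
bat goldtopcentre [ 0.423  -0.3855  0.0292] [0.7 0.4]
mat/tray test [np.float64(0.4642260239819447), np.float64(0.3799629532204491), np.float64(0.025167545309059847)]
top knife 655 z 0.0227 c [0.4646 0.3777] sz [0.2156 0.1541] ang 4.7 mean [0.4606 0.3871 0.0215]
top handle 367 z 0.0264 c [0.4292 0.3987] sz [0.0215 0.11  ] ang 70.8 mean [0.4256 0.3988 0.0259]
top blade 207 z 0.0164 c [0.4892 0.3788] sz [0.0612 0.1722] ang 57.6 mean [0.5282 0.368  0.0163]
top mat 4771 z 0.0036 c [0.4692 0.3811] sz [0.239  0.1599] ang 6.4 mean [0.4671 0.3797 0.0036]
top bat 353 z 0.0326 c [ 0.4282 -0.3908] sz [0.0327 0.0647] ang 40.4 mean [ 0.4279 -0.3894  0.0325]
top parapet 685 z 0.097 c [ 0.5398 -0.0653] sz [0.2322 0.1845] ang 77.9 mean [ 0.5657 -0.0482  0.0969]
top roof 2576 z 
[... 1000 characters left out ...]
0.0317 c [ 0.4298 -0.3915] sz [0.0355 0.0636] ang 41.0 mean [ 0.4322 -0.3897  0.0319]
scene parapet 440 z 0.0961 c [ 0.5534 -0.0536] sz [0.2762 0.1755] ang 73.8 mean [ 0.5671 -0.0486  0.0962]
scene roof 1671 z 0.0896 c [ 0.5419 -0.0801] sz [0.2531 0.1925] ang 75.2 mean [ 0.5808 -0.0551  0.0934]
scene red 154 z 0.0259 c [ 0.4743 -0.0062] sz [0.1017 0.0399] ang 83.1 mean [0.4698 0.0072 0.0283]
scene tree 351 z 0.0627 c [0.5239 0.0907] sz [0.0337 0.093 ] ang 18.9 mean [0.5176 0.1101 0.0677]
scene pole 136 z 0.1794 c [ 0.4297 -0.1601] sz [0.049  0.0151] ang 82.3 mean [ 0.4284 -0.1592  0.1713]
scene yellow 110 z 0.0224 c [ 0.7067 -0.0509] sz [0.1077 0.0533] ang 77.9 mean [ 0.718  -0.0552  0.0243]
```

```bash
cat >> h.py <<'E'
from scipy.spatial.transform import Rotation as Ro
F=np.diag([-1.,1,-1])   # tool axes = knife axes @ F
def Rk(yaw,th): return Ro.from_euler('ZY',[yaw,th],degrees=True).as_matrix()@F
def cur():
    s=readout.get_state();q=s['ee_rot'];return np.array(s['position']),Ro.from_quat([q[1],q[2],q[3],q[0]]).as_matrix(),s
def plan(p0,R0,pt,Rt,n):
    w=Ro.from_matrix(R0.T@Rt).as_rotvec()/n
    M=sum(R0@Ro.from_rotvec(k*w).as_matrix() for k in range(n))
    dp=np.linalg.solve(M,pt-p0)
    path=[p0]
    for k in range(n): path.append(path[-1]+R0@Ro.from_rotvec(k*w).as_matrix()@dp)
    print(n,'rows dp',(dp/.2).round(4),'rot',(w/.1).round(3),'mm/row',round(1e3*np.linalg.norm(dp)),'mid',path[n//2].round(3))
    return pt,Rt
E
python3 - <<'E'
from h import *
bx=np.array([[60,90],[-60,90],[-60,-90],[60,-90]])/1e3
def fit(W):
    a,b=bx-bx.mean(0),W-W.mean(0)
    th=np.arctan2((a[:,0]*b[:,1]-a[:,1]*b[:,0]).sum(),(a*b).sum());c,s=np.cos(th),np.sin(th);R=np.array([[c,-s],[s,c]])
    t=W.mean(0);print(t.round(4),np.degrees(th).round(2),((W-t-bx@R.T)*1e3).round(1).tolist())
fit(np.array([px('top',None,*q,z=.098)[:2] for q in [(278.3,143),(267.2,188.3),(340,205.3),(350,159.7)]]))
fit(np.array([px('scene',None,*q,z=.098)[:2] for q in [(264.25,254.25),(289.5,225.25),(238.25,201.75),(213,227.5)]]))
p,R,s=cur()
plan(p,R,np.array([.4585,.3892,.20]),Rk(-18,0),25)
E
```

```text
[ 0.5793 -0.0483] -12.05 [[-3.4, -1.5], [2.6, -3.2], [3.7, 1.6], [-2.9, 3.0]]
[ 0.5895 -0.0424] -10.89 [[0.9, -3.7], [-1.2, -3.8], [0.6, 2.1], [-0.4, 5.4]]
25 rows dp [0.2511 0.0618 0.0207] rot [-0.000e+00 -1.000e-03 -1.007e+00] mm/row 52 mid [ 0.65  -0.206  0.254]
```

Run:
```python
from h import *
p,R,s=cur()
plan(p,R,np.array([.4585,.3892,.305]),Rk(-18,0),30)
for n in('top','scene'):
    D=np.load(f'pics/{n}0.npz');C=cloud(n,D['d']);hsv=cv2.cvtColor(D['p'],cv2.COLOR_RGB2HSV)
    yaw=np.radians(-12);x=C[...,0]-.581;y=C[...,1]+.05
    X=np.cos(yaw)*x+np.sin(yaw)*y;Y=-np.sin(yaw)*x+np.cos(yaw)*y
    m=(abs(X)<.07)&(abs(Y)<.1)&(C[...,2]>.075)&(C[...,2]<.105)
    P=m&(C[...,2]>.0945)
    for nm,k in(('Y+ wall',P&(Y>.08)&(abs(X)<.045)),('Y- wall',P&(Y<-.08)&(abs(X)<.045)),('X- wall',P&(X<-.045)&(abs(Y)<.07))):
        q=np.c_[X[k],Y[k],C[...,2][k]];i=0 if nm[0]=='X' else 1
        f=np.polyfit(q[:,1-i],q[:,i],1);print(n,nm,len(q),'mean',(q.mean(0)*1e3).round(1),'pctl',(np.percentile(q[:,i],[5,95])*1e3).round(1),'slopedeg',np.degrees(f[0]).round(1))
    k=m&(hsv[...,1]>80)&(hsv[...,0]<20)&(C[...,2]<.0945)
    for j in(-.03,.03):
        kk=k&(abs(Y-j)<.005);print(n,'roof X extent',j,(X[kk].min()*1e3).round(1),(X[kk].max()*1e3).round(1))
    kk=k&(abs(X)<.03);print(n,'roof Y extent',(np.percentile(Y[kk],[.5,99.5])*1e3).round(1))
```

```text
30 rows dp [ 0.2088  0.0532 -0.0003] rot [-0.    -0.001 -0.839] mm/row 43 mid [ 0.658 -0.182  0.304]
top Y+ wall 99 mean [ 0.1 89.  97.9] pctl [86.1 92.1] slopedeg 0.2
top Y- wall 97 mean [  0.  -84.7  98.1] pctl [-87.4 -81.9] slopedeg 0.1
top X- wall 166 mean [-56.9   0.8  98. ] pctl [-59.8 -53.9] slopedeg 0.1
top roof X extent -0.03 -49.3 56.0
top roof X extent 0.03 -50.0 56.7
top roof Y extent [-77.8  83.3]
scene Y+ wall 71 mean [ 1.4 88.3 97.2] pctl [84.6 91.8] slopedeg 0.9
scene Y- wall 60 mean [ -0.6 -85.3  97.5] pctl [-88.8 -81.8] slopedeg -0.4
scene X- wall 104 mean [-54.9   1.5  97.5] pctl [-59.  -51.2] slopedeg 0.2
scene roof X extent -0.03 -52.3 61.8
scene roof X extent 0.03 -55.2 64.5
scene roof Y extent [-81.8  79.7]
```

Request:
servo_tool(moves=[{"dp": [0, 0, 0], "delta_rot": [0, 0, 0], "fingers": 1}], force=80)

```text
clock: 0.2
position: [0.1758, -0.5472, 0.3034]
ee_rot: [-0.001, 0.988, 0.155, -0.0]
contact_force: [0.0, 0.0, -0.3]
width: 0.0852
gripper_force: 0.0
```

Request:
servo_tool(moves=[{"dp": [0.209, 0.053, 0], "delta_rot": [0, 0, -0.84], "fingers": 1}, {"dp": [0.209, 0.053, 0], "delta_rot": [0, 0, -0.84], "fingers": 1}, {"dp": [0.209, 0.053, 0], "delta_rot": [0, 0, -0.84], "fingers": 1}, {"dp": [0.209, 0.053, 0], "delta_rot": [0, 0, -0.84], "fingers": 1}, {"dp": [0.209, 0.053, 0], "delta_rot": [0, 0, -0.84], "fingers": 1}])

```text
clock: 0.7
position: [0.3859, -0.4983, 0.3035]
ee_rot: [-0.0, 0.933, 0.359, -0.0]
contact_force: [-0.6, -0.4, 0.4]
width: 0.0854
gripper_force: 0.0
```

Request:
servo_tool(moves=[{"dp": [0.209, 0.053, 0], "delta_rot": [0, 0, -0.84], "fingers": 1}, {"dp": [0.209, 0.053, 0], "delta_rot": [0, 0, -0.84], "fingers": 1}, {"dp": [0.209, 0.053, 0], "delta_rot": [0, 0, -0.84], "fingers": 1}, {"dp": [0.209, 0.053, 0], "delta_rot": [0, 0, -0.84], "fingers": 1}, {"dp": [0.209, 0.053, 0], "delta_rot": [0, 0, -0.84], "fingers": 1}])

```text
clock: 1.2
position: [0.5561, -0.3679, 0.3034]
ee_rot: [-0.0, 0.838, 0.546, -0.0]
contact_force: [0.4, 0.2, -0.5]
width: 0.0855
gripper_force: 0.0
```

Request:
servo_tool(moves=[{"dp": [0.209, 0.053, 0], "delta_rot": [0, 0, -0.84], "fingers": 1}, {"dp": [0.209, 0.053, 0], "delta_rot": [0, 0, -0.84], "fingers": 1}, {"dp": [0.209, 0.053, 0], "delta_rot": [0, 0, -0.84], "fingers": 1}, {"dp": [0.209, 0.053, 0], "delta_rot": [0, 0, -0.84], "fingers": 1}, {"dp": [0.209, 0.053, 0], "delta_rot": [0, 0, -0.84], "fingers": 1}])

```text
clock: 1.7
position: [0.6583, -0.1795, 0.3033]
ee_rot: [-0.0, 0.706, 0.708, -0.0]
contact_force: [0.7, 0.3, 0.1]
width: 0.0852
gripper_force: 0.0
```

Request:
servo_tool(moves=[{"dp": [0.209, 0.053, 0], "delta_rot": [0, 0, -0.84], "fingers": 1}, {"dp": [0.209, 0.053, 0], "delta_rot": [0, 0, -0.84], "fingers": 1}, {"dp": [0.209, 0.053, 0], "delta_rot": [0, 0, -0.84], "fingers": 1}, {"dp": [0.209, 0.053, 0], "delta_rot": [0, 0, -0.84], "fingers": 1}, {"dp": [0.209, 0.053, 0], "delta_rot": [0, 0, -0.84], "fingers": 1}])

```text
clock: 2.2
position: [0.6747, 0.0341, 0.3033]
ee_rot: [-0.0, 0.543, 0.84, -0.0]
contact_force: [0.7, 0.3, -0.1]
width: 0.0854
gripper_force: 0.0
```

Request:
servo_tool(moves=[{"dp": [0.209, 0.053, 0], "delta_rot": [0, 0, -0.84], "fingers": 1}, {"dp": [0.209, 0.053, 0], "delta_rot": [0, 0, -0.84], "fingers": 1}, {"dp": [0.209, 0.053, 0], "delta_rot": [0, 0, -0.84], "fingers": 1}, {"dp": [0.209, 0.053, 0], "delta_rot": [0, 0, -0.84], "fingers": 1}, {"dp": [0.209, 0.053, 0], "delta_rot": [0, 0, -0.84], "fingers": 1}])

```text
clock: 2.7
position: [0.6026, 0.2359, 0.3034]
ee_rot: [-0.0, 0.356, 0.935, -0.0]
contact_force: [-0.1, 0.5, 0.6]
width: 0.0851
gripper_force: 0.0
```

Request:
servo_tool(moves=[{"dp": [0.209, 0.053, 0], "delta_rot": [0, 0, -0.84], "fingers": 1}, {"dp": [0.209, 0.053, 0], "delta_rot": [0, 0, -0.84], "fingers": 1}, {"dp": [0.209, 0.053, 0], "delta_rot": [0, 0, -0.84], "fingers": 1}, {"dp": [0.209, 0.053, 0], "delta_rot": [0, 0, -0.84], "fingers": 1}, {"dp": [0.209, 0.053, 0], "delta_rot": [0, 0, -0.84], "fingers": 1}])

```text
clock: 3.2
position: [0.4545, 0.3907, 0.3035]
ee_rot: [-0.0, 0.153, 0.988, -0.0]
contact_force: [-0.0, 0.4, 0.4]
width: 0.0853
gripper_force: 0.0
```

Run:
```python
from h import *
p,R,s=cur(); print(p,s['qpos'].round(2),s['clock'])
plan(p,R,np.array([.4585,.3892,.150]),Rk(-18,0),5)
```

```text
[0.45451511 0.39070465 0.3034529 ] [ 0.59  0.31  1.45  0.    1.38 -0.67] 3.2
5 rows dp [-0.0043 -0.0002  0.1535] rot [-0.    -0.     0.014] mm/row 31 mid [0.456 0.39  0.242]
```

Request:
servo_tool(moves=[{"dp": [-0.004, 0, 0.219], "delta_rot": [0, 0, 0.015], "fingers": 1}, {"dp": [-0.004, 0, 0.219], "delta_rot": [0, 0, 0.015], "fingers": 1}, {"dp": [-0.004, 0, 0.219], "delta_rot": [0, 0, 0.015], "fingers": 1}, {"dp": [-0.004, 0, 0.219], "delta_rot": [0, 0, 0.015], "fingers": 1}, {"dp": [-0.004, 0, 0.219], "delta_rot": [0, 0, 0.015], "fingers": 1}])

```text
clock: 3.7
position: [0.4594, 0.3882, 0.0833]
ee_rot: [0.0, 0.158, 0.987, 0.0]
contact_force: [0.0, 0.8, 0.0]
width: 0.0852
gripper_force: 0.0
```

Request:
servo_tool(moves=[{"dp": [0, 0, 0], "delta_rot": [0, 0, 0], "fingers": 0.5}, {"dp": [0, 0, 0], "delta_rot": [0, 0, 0], "fingers": 0.3}, {"dp": [0, 0, 0], "delta_rot": [0, 0, 0], "fingers": 0.1}, {"dp": [0, 0, 0], "delta_rot": [0, 0, 0], "fingers": 0}, {"dp": [0, 0, 0], "delta_rot": [0, 0, 0], "fingers": 0}], force=100)

```text
clock: 4.2
position: [0.4608, 0.3891, 0.0878]
ee_rot: [0.002, 0.159, 0.987, 0.002]
contact_force: [-0.0, -0.6, 4.3]
width: 0.0173
gripper_force: 98.3
```

Request:
servo_tool(moves=[{"dp": [0, 0, 0], "delta_rot": [0, 0, 0], "fingers": 0}, {"dp": [0, 0, 0], "delta_rot": [0, 0, 0], "fingers": 0}, {"dp": [0, 0, 0], "delta_rot": [0, 0, 0], "fingers": 0}, {"dp": [0, 0, 0], "delta_rot": [0, 0, 0], "fingers": 0}])

```text
clock: 4.6
position: [0.4608, 0.3891, 0.0878]
ee_rot: [0.002, 0.159, 0.987, 0.002]
contact_force: [-0.2, 0.3, 5.8]
width: 0.0172
gripper_force: 98.4
```

Request:
servo_tool(moves=[{"dp": [0, 0, -0.1], "delta_rot": [0, 0, 0], "fingers": 0}, {"dp": [0, 0, -0.2], "delta_rot": [0, 0, 0], "fingers": 0}, {"dp": [0, 0, -0.2], "delta_rot": [0, 0, 0], "fingers": 0}, {"dp": [0, 0, -0.2], "delta_rot": [0, 0, 0], "fingers": 0}, {"dp": [0, 0, -0.2], "delta_rot": [0, 0, 0], "fingers": 0}])

```text
clock: 5.1
position: [0.4593, 0.388, 0.268]
ee_rot: [0.001, 0.158, 0.987, 0.001]
contact_force: [0.5, 0.0, -1.3]
width: 0.017
gripper_force: 98.1
```

Request:
servo_tool(moves=[{"dp": [0, 0, 0], "delta_rot": [0, 0, 0], "fingers": 0}])

```text
clock: 5.2
position: [0.4619, 0.3898, 0.2731]
ee_rot: [0.006, 0.158, 0.987, 0.005]
contact_force: [1.0, 0.4, 0.5]
width: 0.0174
gripper_force: 98.1
```

Run:
```python
from h import *
p,R,s=cur(); print(p,s['qpos'].round(2),s['clock'],s['width'],s['contact_force'],manip.pinch_z)
for n in('scene','top'):
    q,d=snap(n,n+'1');C=cloud(n,d);hsv=cv2.cvtColor(q,cv2.COLOR_RGB2HSV)
    m=(C[...,2]>.12)&(d>0)&(C[...,0]>.3)&(C[...,0]<.62)&(C[...,1]>.25)&(C[...,1]<.5)
    # express in tool-based knife frame
    L=(C-p)@(R@F)
    for nm,k in(('handle',m&(hsv[...,1]>110)&(hsv[...,0]<22)&(L[...,2]<-.03)),('blade',m&(hsv[...,1]<70)&(L[...,0]>.03)&(L[...,2]<-.03)&(abs(L[...,1])<.03))):
        x=L[k]; 
        if len(x): print(n,nm,len(x),'mean',(x.mean(0)*1e3).round(1),'min',(np.percentile(x,2,axis=0)*1e3).round(1),'max',(np.percentile(x,98,axis=0)*1e3).round(1),'slopes y,z deg',np.degrees(np.polyfit(x[:,0],x[:,1:],1)[0]).round(1))
q=np.load('pics/scene1.npz')['p'][180:320,320:480,::-1];cv2.imwrite('pics/k1.png',cv2.resize(q,None,fx=4,fy=4,interpolation=2))
```

```text
[0.46193363 0.38984918 0.2730681 ] [ 0.59  0.33  1.5  -0.    1.29 -0.67] 5.2 0.017357354175152172 [1.04613667 0.44753927 0.54300688] 0.0539
scene handle 120 mean [ -9.4   1.1 -63.6] min [-81.8  -8.2 -77.1] max [ 28.2   8.9 -43.9] slopes y,z deg [-3.1 -0.2]
scene blade 162 mean [ 75.3  -1.5 -72.2] min [ 31.8  -8.7 -75.7] max [118.7   5.7 -68.3] slopes y,z deg [-0.1 -0. ]
top handle 397 mean [-48.7  -4.8 -65.1] min [-87.3 -12.7 -73.1] max [ 18.    5.2 -60.8] slopes y,z deg [ 0.3 -1.7]
top blade 280 mean [ 73.2  -2.5 -74.8] min [ 31.9  -9.4 -78.1] max [115.3   4.9 -71.9] slopes y,z deg [ 0.  -0.5]
```

View pics/k1.png

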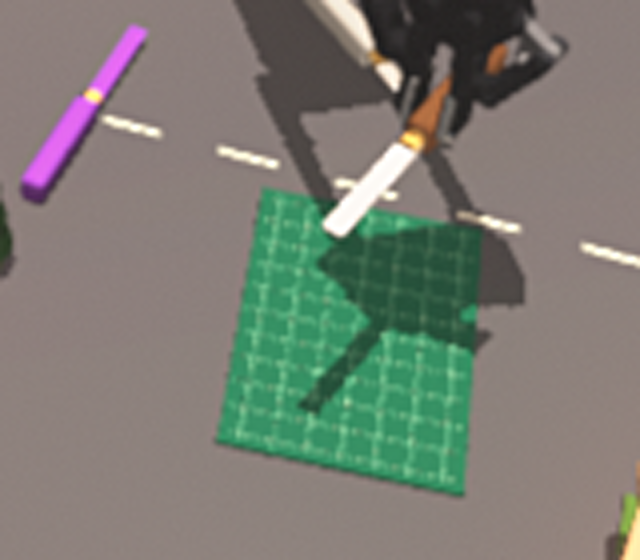

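The knife is held firmly and straight. The blade tip shows at scene ~(404,239), about 124 mm ahead of the TCP and 74 mm below it. Next I'll move over to the building with the knife tilted.

```bash
cat >> h.py <<'E'
YB=-11.9; CB=np.array([.5819,-.0481,0]); RB=Ro.from_euler('Z',YB,degrees=True).as_matrix()
V=np.array([.124,-.002,-.0745])
def B2W(b): return CB+RB@(np.array(b)/1e3)
def W2B(p): return (RB.T@(np.array(p)-CB)*1e3).round(1)
def tipT(b,th): 
    Rt=Rk(YB,th); return B2W(b)-Rt@F@V, Rt
def tipnow():
    p,R,s=cur(); print('tip B',W2B(p+R@F@V),'clk',round(s['clock'],2),'F',s['contact_force'].round(1),'q',s['qpos'].round(2),'tilt',np.degrees(np.arcsin(-(R@F)[2,0])).round(1)); return p,R
E
python3 - <<'E'
from h import *
p,R=tipnow()
a=plan(p,R,*tipT((-75,0,225),50),15)
b=plan(*a,*tipT((-67,0,121.6),50),5)
E
```

```text
tip B [-86.3 386.4 192.9] clk 5.3 F [ 0.6 -0.3 -1.4] q [ 0.59  0.34  1.51 -0.    1.29 -0.67] tilt -0.2
15 rows dp [-0.0295 -0.1314 -0.0495] rot [ 0.034  0.583 -0.068] mm/row 29 mid [0.456 0.198 0.329]
5 rows dp [-0.0844  0.      0.0603] rot [0. 0. 0.] mm/row 21 mid [ 0.49  -0.027  0.327]
```

Request:
servo_tool(moves=[{"dp": [-0.03, -0.131, -0.05], "delta_rot": [0.034, 0.583, -0.068], "fingers": 0}, {"dp": [-0.03, -0.131, -0.05], "delta_rot": [0.034, 0.583, -0.068], "fingers": 0}, {"dp": [-0.03, -0.131, -0.05], "delta_rot": [0.034, 0.583, -0.068], "fingers": 0}, {"dp": [-0.03, -0.131, -0.05], "delta_rot": [0.034, 0.583, -0.068], "fingers": 0}, {"dp": [-0.03, -0.131, -0.05], "delta_rot": [0.034, 0.583, -0.068], "fingers": 0}])

```text
clock: 5.8
position: [0.4534, 0.2516, 0.3107]
ee_rot: [-0.147, 0.14, 0.979, 0.014]
contact_force: [0.9, 0.4, -1.6]
width: 0.0167
gripper_force: 98.1
```

Request:
servo_tool(moves=[{"dp": [-0.03, -0.131, -0.05], "delta_rot": [0.034, 0.583, -0.068], "fingers": 0}, {"dp": [-0.03, -0.131, -0.05], "delta_rot": [0.034, 0.583, -0.068], "fingers": 0}, {"dp": [-0.03, -0.131, -0.05], "delta_rot": [0.034, 0.583, -0.068], "fingers": 0}, {"dp": [-0.03, -0.131, -0.05], "delta_rot": [0.034, 0.583, -0.068], "fingers": 0}, {"dp": [-0.03, -0.131, -0.05], "delta_rot": [0.034, 0.583, -0.068], "fingers": 0}])

```text
clock: 6.3
position: [0.465, 0.1133, 0.3463]
ee_rot: [-0.288, 0.119, 0.95, 0.029]
contact_force: [0.6, 1.0, -1.7]
width: 0.0169
gripper_force: 98.2
```

Request:
servo_tool(moves=[{"dp": [-0.03, -0.131, -0.05], "delta_rot": [0.034, 0.583, -0.068], "fingers": 0}, {"dp": [-0.03, -0.131, -0.05], "delta_rot": [0.034, 0.583, -0.068], "fingers": 0}, {"dp": [-0.03, -0.131, -0.05], "delta_rot": [0.034, 0.583, -0.068], "fingers": 0}, {"dp": [-0.03, -0.131, -0.05], "delta_rot": [0.034, 0.583, -0.068], "fingers": 0}, {"dp": [-0.03, -0.131, -0.05], "delta_rot": [0.034, 0.583, -0.068], "fingers": 0}])

```text
clock: 6.8
position: [0.4892, -0.0265, 0.3662]
ee_rot: [-0.424, 0.094, 0.9, 0.043]
contact_force: [0.3, 0.8, -0.9]
width: 0.0168
gripper_force: 98.2
```

Request:
servo_tool(moves=[{"dp": [0, 0, 0], "delta_rot": [0, 0, 0], "fingers": 0}])

```text
clock: 6.9
position: [0.4902, -0.0282, 0.3642]
ee_rot: [-0.424, 0.097, 0.9, 0.043]
contact_force: [0.1, -0.3, -1.6]
width: 0.0172
gripper_force: 98.2
```

Run:
```python
from h import *
p,R=tipnow()
b=plan(p,R,*tipT((-69,0,128),50),5)
```

```text
tip B [-72.2  -2.2 221.2] clk 6.9 F [ 0.1 -0.3 -1.6] q [-0.2   0.51  1.24  0.01  2.27 -1.56] tilt 50.4
5 rows dp [-0.0731  0.0018  0.058 ] rot [-0.    -0.015 -0.012] mm/row 19 mid [ 0.491 -0.028  0.327]
```

Request:
servo_tool(moves=[{"dp": [-0.073, 0.002, 0.058], "delta_rot": [0, -0.015, -0.012], "fingers": 0}, {"dp": [-0.073, 0.002, 0.058], "delta_rot": [0, -0.015, -0.012], "fingers": 0}, {"dp": [-0.073, 0.002, 0.058], "delta_rot": [0, -0.015, -0.012], "fingers": 0}, {"dp": [-0.073, 0.002, 0.058], "delta_rot": [0, -0.015, -0.012], "fingers": 0}, {"dp": [-0.073, 0.002, 0.058], "delta_rot": [0, -0.015, -0.012], "fingers": 0}])

```text
clock: 7.4
position: [0.4915, -0.0231, 0.2726]
ee_rot: [-0.419, 0.092, 0.902, 0.044]
contact_force: [0.1, -0.1, -1.7]
width: 0.017
gripper_force: 98.2
```

Request:
servo_tool(moves=[{"dp": [0, 0, 0], "delta_rot": [0, 0, 0], "fingers": 0}, {"dp": [0, 0, 0], "delta_rot": [0, 0, 0], "fingers": 0}])

```text
clock: 7.6
position: [0.4916, -0.0234, 0.274]
ee_rot: [-0.419, 0.092, 0.902, 0.044]
contact_force: [0.2, 0.6, -0.8]
width: 0.0168
gripper_force: 98.2
```

Run:
```python
from h import *
p,R=tipnow()
a=plan(p,R,*tipT((-22,0,68),50),5)
for n in('scene','top'):
    q,d=snap(n,n+'2');C=cloud(n,d);hsv=cv2.cvtColor(q,cv2.COLOR_RGB2HSV)
    L=(C-p)@(R@F)
    k=(d>0)&(L[...,0]>.04)&(L[...,0]<.14)&(abs(L[...,1])<.025)&(L[...,2]<-.06)&(L[...,2]>-.09)&(hsv[...,1]<90)
    x=L[k]; print(n,len(x),'mean',(x.mean(0)*1e3).round(1),'min',(np.percentile(x,2,axis=0)*1e3).round(1),'max',(np.percentile(x,98,axis=0)*1e3).round(1)) if len(x) else print(n,0)
a=np.load('pics/scene2.npz')['p'][170:270,200:300,::-1];b=np.load('pics/top2.npz')['p'][130:230,255:355,::-1]
cv2.imwrite('pics/k2.png',np.hstack([cv2.resize(i,(400,400),interpolation=2) for i in(a,b)]))
```

```text
tip B [-70.4   3.9 131.2] clk 7.6 F [ 0.2  0.6 -0.8] q [-0.19  0.57  1.37  0.01  2.08 -1.56] tilt 49.8
5 rows dp [-0.0797 -0.0037  0.0033] rot [-0.004  0.006  0.008] mm/row 16 mid [ 0.51  -0.029  0.249]
scene 136 mean [ 79.3  -1.6 -71.5] min [ 41.8  -9.9 -76.9] max [116.7   5.9 -65.1]
top 0
```

View pics/k2.png

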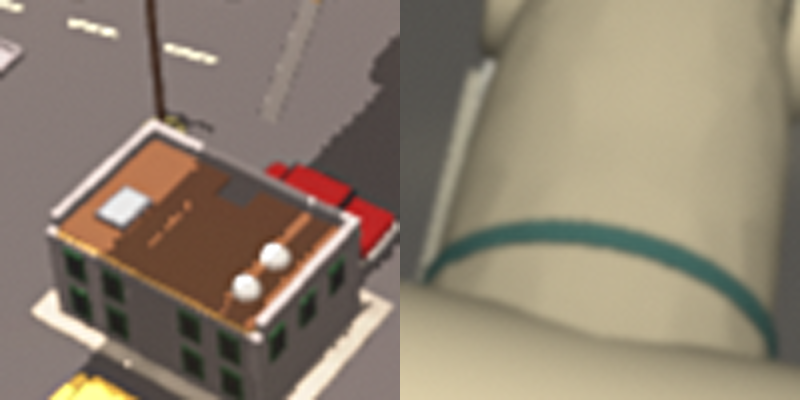

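The scene view shows the blade as a grey bar with its tip at ~(267,200), pointing at the dark notch at ~(260,217). I'll check both points by projecting them.

Run:
```python
from h import *
p,R=tipnow()
c=imaging.calibration('scene');K,Rc,t=map(np.array,(c['intrinsics'],c['R'],c['t']))
for X in (p+R@F@V,B2W((-40.5,0,88))):
    y=K@(Rc@X+t);print((y[:2]/y[2]).round(1))
a=plan(p,R,*tipT((-22,0,68),50),5)
q=np.load('pics/scene2.npz')['p'][160:240,225:305,::-1];cv2.imwrite('pics/k3.png',cv2.resize(q,(560,560),interpolation=2))
```

```text
tip B [-69.6   3.7 132. ] clk 7.7 F [ 0.3  0.2 -0.2] q [-0.19  0.57  1.37  0.01  2.08 -1.56] tilt 49.7
[265.6 201. ]
[259.1 217.8]
5 rows dp [-0.08   -0.0035  0.0043] rot [-0.004  0.011  0.008] mm/row 16 mid [ 0.511 -0.029  0.249]
```

View pics/k3.png

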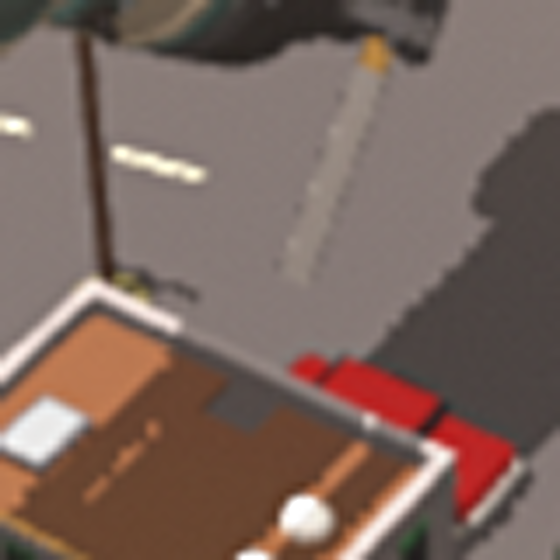

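Run:
```python
from h import *
p,R=tipnow()
a=plan(p,R,*tipT((-52,-2,102),50),5)
a=plan(*a,*tipT((-20,-2,65),50),5)
```

```text
tip B [-69.6   3.7 132. ] clk 7.7 F [ 0.3  0.2 -0.2] q [-0.19  0.57  1.37  0.01  2.08 -1.56] tilt 49.7
5 rows dp [-0.0347 -0.0054  0.0053] rot [-0.004  0.011  0.008] mm/row 7 mid [ 0.499 -0.027  0.263]
5 rows dp [-0.0489 -0.     -0.0007] rot [0. 0. 0.] mm/row 10 mid [ 0.521 -0.035  0.23 ]
```

Request:
servo_tool(moves=[{"dp": [-0.035, -0.005, 0.005], "delta_rot": [0, 0.01, 0], "fingers": 0}, {"dp": [-0.035, -0.006, 0.005], "delta_rot": [0, 0.01, 0.01], "fingers": 0}, {"dp": [-0.035, -0.005, 0.005], "delta_rot": [0, 0.01, 0.01], "fingers": 0}, {"dp": [-0.035, -0.006, 0.005], "delta_rot": [0, 0.01, 0.01], "fingers": 0}, {"dp": [-0.035, -0.005, 0.005], "delta_rot": [0, 0.01, 0.01], "fingers": 0}])

```text
clock: 8.2
position: [0.5096, -0.0333, 0.2434]
ee_rot: [-0.421, 0.094, 0.901, 0.043]
contact_force: [0.7, 0.5, -0.7]
width: 0.0171
gripper_force: 98.2
```

Request:
servo_tool(moves=[{"dp": [-0.049, 0, 0], "delta_rot": [0, 0, 0], "fingers": 0}, {"dp": [-0.049, 0, 0], "delta_rot": [0, 0, 0], "fingers": 0}, {"dp": [-0.049, 0, 0], "delta_rot": [0, 0, 0], "fingers": 0}])

```text
clock: 8.5
position: [0.5284, -0.0371, 0.2207]
ee_rot: [-0.421, 0.094, 0.901, 0.043]
contact_force: [0.2, -0.1, 0.5]
width: 0.0169
gripper_force: 98.2
```

Run:
```python
from h import *
p,R=tipnow()
a=plan(p,R,*tipT((-20,-2,65),50),3)
snap('scene','scene3')
q=np.load('pics/scene3.npz')['p'][160:240,225:305,::-1];cv2.imwrite('pics/k4.png',cv2.resize(q,(560,560),interpolation=2))
```

```text
tip B [-32.1  -2.4  77.9] clk 8.5 F [ 0.2 -0.1  0.5] q [-0.2   0.66  1.32  0.    2.03 -1.57] tilt 50.0
3 rows dp [-0.0293  0.0005 -0.0016] rot [-0.006 -0.001 -0.001] mm/row 6 mid [ 0.532 -0.038  0.216]
```

View pics/k4.png

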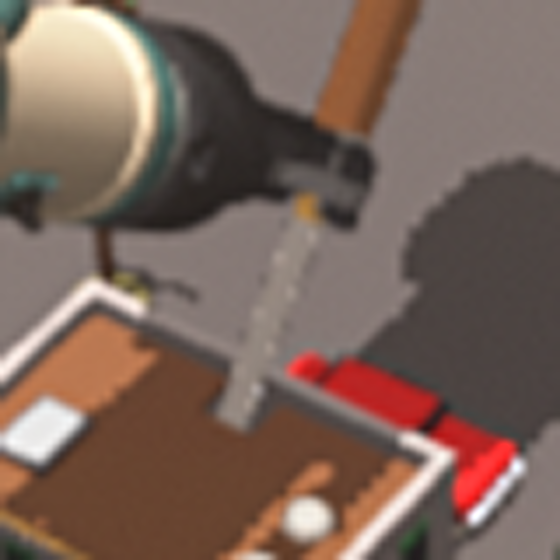

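The blade is in the notch with its tip at ~(258,220) in the scene view, in the middle of the notch and with no contact. Next I'll go deeper under the lip and lever it up.

```bash
cat >> h.py <<'E'
def lev(th,s=50,y=-2,h=1.5):
    r=np.radians(th); return tipT((-54+h*np.sin(r)+s*np.cos(r),y,98+h*np.cos(r)-s*np.sin(r)),th)
E
python3 - <<'E'
from h import *
p,R=tipnow()
a=plan(p,R,*tipT((-20,-2,65),50),3)
b=plan(*a,*lev(38),3)
c=plan(*b,*lev(10),7)
d=plan(*c,*lev(-20),7)
E
```

```text
tip B [-31.4  -2.5  76.3] clk 8.55 F [ 0.8 -0.1 -2. ] q [-0.2   0.67  1.32  0.    2.03 -1.57] tilt 50.0
3 rows dp [-0.0266  0.0006 -0.0024] rot [-0.005 -0.001 -0.001] mm/row 5 mid [ 0.533 -0.038  0.215]
3 rows dp [0.0212 0.     0.0326] rot [ 0.    -0.698 -0.   ] mm/row 8 mid [ 0.533 -0.038  0.207]
7 rows dp [ 0.0256 -0.      0.0267] rot [-0.    -0.698  0.   ] mm/row 7 mid [ 0.497 -0.03   0.199]
7 rows dp [0.0274 0.     0.0287] rot [ 0.    -0.748 -0.   ] mm/row 8 mid [ 0.453 -0.021  0.17 ]
```

Request:
servo_tool(moves=[{"dp": [-0.027, 0, -0.002], "delta_rot": [0, 0, 0], "fingers": 0}, {"dp": [-0.027, 0, -0.002], "delta_rot": [0, 0, 0], "fingers": 0}, {"dp": [-0.027, 0, -0.002], "delta_rot": [0, 0, 0], "fingers": 0}, {"dp": [0, 0, 0], "delta_rot": [0, 0, 0], "fingers": 0}])

```text
clock: 8.95
position: [0.5392, -0.0394, 0.2093]
ee_rot: [-0.421, 0.094, 0.901, 0.043]
contact_force: [0.0, 1.5, -0.9]
width: 0.0174
gripper_force: 98.2
```

Request:
servo_tool(moves=[{"dp": [0.021, 0, 0.033], "delta_rot": [0, -0.7, 0], "fingers": 0}, {"dp": [0.021, 0, 0.033], "delta_rot": [0, -0.7, 0], "fingers": 0}, {"dp": [0.021, 0, 0.033], "delta_rot": [0, -0.7, 0], "fingers": 0}, {"dp": [0, 0, 0], "delta_rot": [0, 0, 0], "fingers": 0}])

```text
clock: 9.35
position: [0.5148, -0.0341, 0.2071]
ee_rot: [-0.323, 0.098, 0.941, 0.033]
contact_force: [-0.5, 0.3, -0.3]
width: 0.0171
gripper_force: 98.2
```

Run:
```python
from h import *
p,R=tipnow()
c=plan(p,R,*lev(38),2)
c=plan(p,R,*lev(10),7)
```

```text
tip B [-16.5  -2.3  72.1] clk 9.35 F [-0.5  0.3 -0.3] q [-0.2   0.56  1.45  0.    1.8  -1.57] tilt 37.9
2 rows dp [-0.0116  0.0004  0.0026] rot [-0.009  0.005  0.001] mm/row 2 mid [ 0.516 -0.034  0.205]
7 rows dp [0.0225 0.0001 0.0281] rot [-0.003 -0.697  0.001] mm/row 7 mid [ 0.495 -0.03   0.201]
```

Request:
servo_tool(moves=[{"dp": [0.022, 0, 0.028], "delta_rot": [0, -0.7, 0], "fingers": 0}, {"dp": [0.022, 0, 0.028], "delta_rot": [0, -0.7, 0], "fingers": 0}, {"dp": [0.022, 0, 0.028], "delta_rot": [0, -0.7, 0], "fingers": 0}, {"dp": [0.022, 0, 0.028], "delta_rot": [0, -0.7, 0], "fingers": 0}])

```text
clock: 9.75
position: [0.489, -0.0289, 0.1952]
ee_rot: [-0.191, 0.101, 0.976, 0.019]
contact_force: [-2.6, -0.0, -3.9]
width: 0.0174
gripper_force: 97.9
```

Request:
servo_tool(moves=[{"dp": [0.022, 0, 0.028], "delta_rot": [0, -0.7, 0], "fingers": 0}, {"dp": [0.022, 0, 0.028], "delta_rot": [0, -0.7, 0], "fingers": 0}, {"dp": [0.022, 0, 0.028], "delta_rot": [0, -0.7, 0], "fingers": 0}, {"dp": [0, 0, 0], "delta_rot": [0, 0, 0], "fingers": 0}])

```text
clock: 10.15
position: [0.4705, -0.0249, 0.1838]
ee_rot: [-0.088, 0.103, 0.991, 0.008]
contact_force: [-1.8, 0.5, -0.5]
width: 0.0168
gripper_force: 98.2
```

```bash
cat >> h.py <<'E'
def roofang(tag):
    p,d=snap('scene',tag);C=(cloud('scene',d)-CB)@RB*1e3;hsv=cv2.cvtColor(p,cv2.COLOR_RGB2HSV)
    k=(d>0)&(abs(C[...,1])<80)&(C[...,0]>-60)&(C[...,0]<110)&(C[...,2]>84)&(C[...,2]<200)&(hsv[...,1]>80)&(hsv[...,0]<20)
    q=C[k]; a=np.degrees(np.arctan2(q[:,2]-90,57-q[:,0])); print('roof pts',len(q),'angle med (front pts)',np.median(a[np.hypot(q[:,2]-90,57-q[:,0])>60]).round(1),'max',np.percentile(a,95).round(1))
E
python3 - <<'E'
from h import *
p,R=tipnow(); roofang('r1')
c=plan(p,R,*lev(-20),7)
E
```

```text
tip B [-4.8 -2.3 88.6] clk 10.15 F [-1.8  0.5 -0.5] q [-0.2   0.3   1.81 -0.    1.21 -1.56] tilt 10.1
roof pts 1604 angle med (front pts) 5.1 max 14.0
7 rows dp [0.0272 0.0003 0.0274] rot [-0.002 -0.751  0.002] mm/row 8 mid [ 0.453 -0.021  0.169]
```

Request:
servo_tool(moves=[{"dp": [0.027, 0, 0.027], "delta_rot": [0, -0.75, 0], "fingers": 0}, {"dp": [0.027, 0, 0.027], "delta_rot": [0, -0.75, 0], "fingers": 0}, {"dp": [0.027, 0, 0.027], "delta_rot": [0, -0.75, 0], "fingers": 0}, {"dp": [0.027, 0, 0.027], "delta_rot": [0, -0.75, 0], "fingers": 0}])

```text
clock: 10.6
position: [0.4523, -0.0213, 0.1636]
ee_rot: [0.064, 0.103, 0.993, -0.007]
contact_force: [-0.0, -0.2, -1.6]
width: 0.0172
gripper_force: 98.3
```

Request:
servo_tool(moves=[{"dp": [0.027, 0, 0.027], "delta_rot": [0, -0.75, 0], "fingers": 0}, {"dp": [0.027, 0, 0.027], "delta_rot": [0, -0.75, 0], "fingers": 0}, {"dp": [0.027, 0, 0.027], "delta_rot": [0, -0.75, 0], "fingers": 0}, {"dp": [0, 0, 0], "delta_rot": [0, 0, 0], "fingers": 0}])

```text
clock: 11.0
position: [0.4364, -0.018, 0.1433]
ee_rot: [0.171, 0.101, 0.98, -0.019]
contact_force: [-3.9, 0.5, 3.0]
width: 0.0166
gripper_force: 99.0
```

Run:
```python
from h import *
p,R=tipnow(); roofang('r2'); a=(p,R)
for ph,th,d,n in((40,-20,72,5),(60,-14,70,5),(80,-7,67,5),(100,0,65,5)):
    r=np.radians(ph);a=plan(*a,*tipT((57-d*np.cos(r),-2,86+d*np.sin(r)),th),n)
```

```text
tip B [ -6.7  -2.4 115.3] clk 11.0 F [-3.9  0.5  3. ] q [-0.2   0.13  2.24 -0.01  0.43 -1.55] tilt -19.9
roof pts 1879 angle med (front pts) 25.8 max 38.9
5 rows dp [-0.0136  0.0005 -0.0127] rot [-0.002 -0.005  0.003] mm/row 4 mid [ 0.44  -0.018  0.15 ]
5 rows dp [-0.0315 -0.     -0.0205] rot [-0.     0.209  0.   ] mm/row 8 mid [ 0.454 -0.021  0.172]
5 rows dp [-0.0333  0.     -0.0158] rot [0.    0.244 0.   ] mm/row 7 mid [ 0.479 -0.026  0.198]
5 rows dp [-0.032  -0.     -0.0114] rot [ 0.     0.244 -0.   ] mm/row 7 mid [ 0.509 -0.033  0.217]
```

Request:
servo_tool(moves=[{"dp": [-0.014, 0, -0.013], "delta_rot": [0, 0, 0], "fingers": 0}, {"dp": [-0.014, 0, -0.013], "delta_rot": [0, 0, 0], "fingers": 0}, {"dp": [-0.014, 0, -0.013], "delta_rot": [0, 0, 0], "fingers": 0}, {"dp": [-0.014, 0, -0.013], "delta_rot": [0, 0, 0], "fingers": 0}, {"dp": [-0.014, 0, -0.013], "delta_rot": [0, 0, 0], "fingers": 0}])

```text
clock: 11.55
position: [0.4472, -0.0202, 0.1618]
ee_rot: [0.174, 0.101, 0.979, -0.019]
contact_force: [0.1, -0.4, -2.7]
width: 0.0168
gripper_force: 98.2
```

Request:
servo_tool(moves=[{"dp": [-0.031, 0, -0.02], "delta_rot": [0, 0.21, 0], "fingers": 0}, {"dp": [-0.031, 0, -0.02], "delta_rot": [0, 0.21, 0], "fingers": 0}, {"dp": [-0.032, 0, -0.021], "delta_rot": [0, 0.21, 0], "fingers": 0}, {"dp": [-0.032, 0, -0.021], "delta_rot": [0, 0.21, 0], "fingers": 0}, {"dp": [-0.032, 0, -0.021], "delta_rot": [0, 0.21, 0], "fingers": 0}])

```text
clock: 12.05
position: [0.4702, -0.025, 0.1913]
ee_rot: [0.122, 0.102, 0.987, -0.013]
contact_force: [-2.1, 0.3, -1.3]
width: 0.0171
gripper_force: 98.4
```

Run:
```python
from h import *
p,R=tipnow(); roofang('r3'); a=(p,R)
for ph,th,d,n in((80,-7,67,5),(101,0,65,5)):
    r=np.radians(ph);a=plan(*a,*tipT((57-d*np.cos(r),-2,86+d*np.sin(r)),th),n)
```

```text
tip B [ 24.4  -2.3 149.3] clk 12.05 F [-2.1  0.3 -1.3] q [-0.2   0.13  2.04 -0.    0.73 -1.56] tilt -14.1
roof pts 1767 angle med (front pts) 59.8 max 83.7
5 rows dp [-0.0306  0.0004 -0.0138] rot [-0.002  0.248  0.003] mm/row 7 mid [ 0.481 -0.027  0.2  ]
5 rows dp [-0.0331  0.     -0.0111] rot [ 0.     0.244 -0.   ] mm/row 7 mid [ 0.509 -0.033  0.217]
```

Request:
servo_tool(moves=[{"dp": [-0.031, 0, -0.014], "delta_rot": [0, 0.25, 0], "fingers": 0}, {"dp": [-0.031, 0, -0.014], "delta_rot": [0, 0.25, 0], "fingers": 0}, {"dp": [-0.031, 0, -0.014], "delta_rot": [0, 0.25, 0], "fingers": 0}, {"dp": [-0.031, 0, -0.014], "delta_rot": [0, 0.25, 0], "fingers": 0}, {"dp": [-0.031, 0, -0.014], "delta_rot": [0, 0.25, 0], "fingers": 0}])

```text
clock: 12.6
position: [0.4974, -0.0306, 0.211]
ee_rot: [0.061, 0.103, 0.993, -0.007]
contact_force: [-1.9, 0.5, -0.3]
width: 0.0173
gripper_force: 98.5
```

Request:
servo_tool(moves=[{"dp": [-0.033, 0, -0.011], "delta_rot": [0, 0.25, 0], "fingers": 0}, {"dp": [-0.033, 0, -0.011], "delta_rot": [0, 0.25, 0], "fingers": 0}, {"dp": [-0.033, 0, -0.011], "delta_rot": [0, 0.25, 0], "fingers": 0}, {"dp": [-0.033, 0, -0.011], "delta_rot": [0, 0.25, 0], "fingers": 0}, {"dp": [-0.033, 0, -0.011], "delta_rot": [0, 0.25, 0], "fingers": 0}])

```text
clock: 13.1
position: [0.5294, -0.0373, 0.2246]
ee_rot: [-0.001, 0.103, 0.995, -0.001]
contact_force: [-1.9, 0.7, -0.5]
width: 0.0171
gripper_force: 98.5
```

Request:
servo_tool(moves=[{"dp": [0, 0, 0], "delta_rot": [0, 0, 0], "fingers": 0}])

```text
clock: 13.2
position: [0.5308, -0.0377, 0.2245]
ee_rot: [0.001, 0.103, 0.995, -0.001]
contact_force: [-0.3, 0.0, -0.3]
width: 0.0171
gripper_force: 98.4
```

Run:
```python
from h import *
p,R=tipnow(); roofang('r4'); a=(p,R)
a=plan(*a,*tipT((-20,-2,225),0),5)
M=np.array([.4594,.388,0]);h=Rk(-18.2,0)
a=plan(*a,M+[0,0,.30],h,12)
```

```text
tip B [ 71.9  -2.3 150.2] clk 13.2 F [-0.3  0.  -0.3] q [-0.2   0.27  1.72 -0.    1.15 -1.56] tilt -0.1
roof pts 918 angle med (front pts) 101.6 max 130.0
5 rows dp [ 0.0918  0.0003 -0.0751] rot [-0.003  0.002  0.002] mm/row 24 mid [ 0.495 -0.03   0.254]
12 rows dp [ 0.0358  0.1658 -0.0002] rot [0.    0.    0.092] mm/row 34 mid [0.445 0.185 0.3  ]
```

Request:
servo_tool(moves=[{"dp": [0.092, 0, -0.075], "delta_rot": [0, 0, 0], "fingers": 0}, {"dp": [0.092, 0, -0.075], "delta_rot": [0, 0, 0], "fingers": 0}, {"dp": [0.092, 0, -0.075], "delta_rot": [0, 0, 0], "fingers": 0}, {"dp": [0.092, 0, -0.075], "delta_rot": [0, 0, 0], "fingers": 0}, {"dp": [0.092, 0, -0.075], "delta_rot": [0, 0, 0], "fingers": 0}])

```text
clock: 13.75
position: [0.4378, -0.018, 0.2997]
ee_rot: [-0.001, 0.103, 0.995, -0.001]
contact_force: [-0.4, 0.1, -0.1]
width: 0.017
gripper_force: 98.4
```

Request:
servo_tool(moves=[{"dp": [0.036, 0.166, 0], "delta_rot": [0, 0, 0.09], "fingers": 0}, {"dp": [0.036, 0.166, 0], "delta_rot": [0, 0, 0.09], "fingers": 0}, {"dp": [0.036, 0.166, 0], "delta_rot": [0, 0, 0.09], "fingers": 0}, {"dp": [0.036, 0.166, 0], "delta_rot": [0, 0, 0.09], "fingers": 0}])

```text
clock: 14.15
position: [0.4393, 0.1188, 0.2993]
ee_rot: [-0.0, 0.121, 0.993, -0.0]
contact_force: [0.4, -0.7, -1.1]
width: 0.0172
gripper_force: 98.4
```

Request:
servo_tool(moves=[{"dp": [0.036, 0.166, 0], "delta_rot": [0, 0, 0.09], "fingers": 0}, {"dp": [0.036, 0.166, 0], "delta_rot": [0, 0, 0.09], "fingers": 0}, {"dp": [0.036, 0.166, 0], "delta_rot": [0, 0, 0.09], "fingers": 0}, {"dp": [0.036, 0.166, 0], "delta_rot": [0, 0, 0.09], "fingers": 0}])

```text
clock: 14.55
position: [0.4451, 0.2548, 0.2991]
ee_rot: [-0.0, 0.139, 0.99, -0.0]
contact_force: [1.2, 0.1, -0.7]
width: 0.0172
gripper_force: 98.4
```

Request:
servo_tool(moves=[{"dp": [0.036, 0.166, 0], "delta_rot": [0, 0, 0.09], "fingers": 0}, {"dp": [0.036, 0.166, 0], "delta_rot": [0, 0, 0.09], "fingers": 0}, {"dp": [0.036, 0.166, 0], "delta_rot": [0, 0, 0.09], "fingers": 0}, {"dp": [0.036, 0.166, 0], "delta_rot": [0, 0, 0.1], "fingers": 0}, {"dp": [0, 0, 0], "delta_rot": [0, 0, 0], "fingers": 0}])

```text
clock: 15.05
position: [0.4563, 0.3928, 0.2984]
ee_rot: [-0.001, 0.156, 0.988, 0.001]
contact_force: [0.2, -1.2, -0.3]
width: 0.0173
gripper_force: 98.5
```

Run:
```python
from h import *
p,R=tipnow(); roofang('r5');print(p)
M=np.array([.4594,.388,0]);h=Rk(-18.2,0)
a=plan(p,R,M+[0,0,.11],h,5)
a=plan(*a,M+[0,0,.090],h,4)
```

```text
tip B [-90.9 390.7 223.6] clk 15.05 F [ 0.2 -1.2 -0.3] q [ 0.59  0.32  1.46  0.    1.37 -0.67] tilt 0.1
roof pts 855 angle med (front pts) 101.7 max 128.3
[0.45625796 0.39275191 0.298357  ]
5 rows dp [-0.0047 -0.0038  0.1883] rot [ 0.005 -0.004  0.01 ] mm/row 38 mid [0.457 0.391 0.223]
4 rows dp [-0.     0.     0.025] rot [0. 0. 0.] mm/row 5 mid [0.459 0.388 0.1  ]
```

Request:
servo_tool(moves=[{"dp": [-0.005, -0.004, 0.188], "delta_rot": [0, 0, 0.01], "fingers": 0}, {"dp": [-0.005, -0.004, 0.188], "delta_rot": [0, 0, 0.01], "fingers": 0}, {"dp": [-0.005, -0.004, 0.188], "delta_rot": [0, 0, 0.01], "fingers": 0}, {"dp": [-0.005, -0.004, 0.188], "delta_rot": [0, 0, 0.01], "fingers": 0}, {"dp": [-0.005, -0.004, 0.188], "delta_rot": [0, 0, 0.01], "fingers": 0}])

```text
clock: 15.6
position: [0.4588, 0.382, 0.1099]
ee_rot: [-0.001, 0.16, 0.987, -0.0]
contact_force: [0.2, 0.1, -1.5]
width: 0.0171
gripper_force: 98.6
```

Request:
servo_tool(moves=[{"dp": [0, 0, 0.025], "delta_rot": [0, 0, 0], "fingers": 0}, {"dp": [0, 0, 0.025], "delta_rot": [0, 0, 0], "fingers": 0}, {"dp": [0, 0, 0.025], "delta_rot": [0, 0, 0], "fingers": 0}, {"dp": [0, 0, 0.02], "delta_rot": [0, 0, 0], "fingers": 0}, {"dp": [0, 0, 0], "delta_rot": [0, 0, 0], "fingers": 0}])

```text
clock: 16.1
position: [0.4593, 0.3836, 0.0926]
ee_rot: [-0.001, 0.16, 0.987, -0.0]
contact_force: [0.1, -1.2, -0.4]
width: 0.0168
gripper_force: 98.5
```

Run:
```python
from h import *
p,R=tipnow(); print(p)
```

```text
tip B [-86.1 381.2  17.9] clk 16.1 F [ 0.1 -1.2 -0.4] q [ 0.58  0.5   1.74  0.    0.91 -0.67] tilt 0.1
[0.45928986 0.38361749 0.09263318]
```

Request:
servo_tool(moves=[{"dp": [0, 0, 0.01], "delta_rot": [0, 0, 0], "fingers": 0}, {"dp": [0, 0, 0.01], "delta_rot": [0, 0, 0], "fingers": 0}, {"dp": [0, 0, 0.005], "delta_rot": [0, 0, 0], "fingers": 0}, {"dp": [0, 0, 0], "delta_rot": [0, 0, 0], "fingers": 0}])

```text
clock: 16.5
position: [0.4591, 0.3836, 0.0878]
ee_rot: [-0.001, 0.16, 0.987, -0.0]
contact_force: [-0.9, -0.6, 4.4]
width: 0.0173
gripper_force: 99.3
```

Request:
servo_tool(moves=[{"dp": [0, 0, 0], "delta_rot": [0, 0, 0], "fingers": 0.3}, {"dp": [0, 0, 0], "delta_rot": [0, 0, 0], "fingers": 0.5}, {"dp": [0, 0, 0], "delta_rot": [0, 0, 0], "fingers": 0.8}, {"dp": [0, 0, 0], "delta_rot": [0, 0, 0], "fingers": 0.8}])

```text
clock: 16.9
position: [0.4589, 0.3833, 0.0866]
ee_rot: [-0.002, 0.16, 0.987, -0.001]
contact_force: [0.2, -0.2, 0.2]
width: 0.0674
gripper_force: 0.0
```

Request:
servo_tool(moves=[{"dp": [0, 0, -0.1], "delta_rot": [0, 0, 0], "fingers": 0.8}, {"dp": [0, 0, -0.2], "delta_rot": [0, 0, 0], "fingers": 0.8}, {"dp": [0, 0, -0.25], "delta_rot": [0, 0, 0], "fingers": 0.8}, {"dp": [0, 0, -0.25], "delta_rot": [0, 0, 0], "fingers": 0.8}, {"dp": [0, 0, -0.25], "delta_rot": [0, 0, 0], "fingers": 0.8}])

```text
clock: 17.4
position: [0.4592, 0.3833, 0.2986]
ee_rot: [-0.002, 0.16, 0.987, -0.001]
contact_force: [1.2, 0.8, -0.3]
width: 0.0683
gripper_force: 0.0
```

Run:
```python
from h import *
p,R,s=cur(); print(p,s['clock'])
q,d=snap('scene','scene4');C=cloud('scene',d);hsv=cv2.cvtColor(q,cv2.COLOR_RGB2HSV)
m=(d>0)&(C[...,0]>.3)&(C[...,0]<.62)&(C[...,1]>.25)&(C[...,1]<.5)&(C[...,2]>.009)&(C[...,2]<.05)
for nm,k in(('h',m&(hsv[...,1]>110)&(hsv[...,0]<22)),('b',m&(hsv[...,1]<70))):
    x=C[k];print(nm,len(x),x.mean(0).round(4),x[:,2].max().round(3))
# battery grasp: tool y along battery's short side; heading options of tool x
RT=lambda hd:Ro.from_euler('z',hd,degrees=True).as_matrix()@np.diag([1.,-1,-1])
for hd in(130,-50):
    a=plan(p,R,np.array([.4288,-.391,.305]),RT(hd),26)
```

```text
[0.4592412  0.3833104  0.29857639] 17.4
h 236 [0.4323 0.3939 0.0241] 0.032
b 143 [0.5296 0.3584 0.0158] 0.021
26 rows dp [-0.0785 -0.1289 -0.0012] rot [-0.001 -0.001  0.212] mm/row 30 mid [ 0.498 -0.006  0.302]
26 rows dp [ 0.1646 -0.1144 -0.0009] rot [ 0.001 -0.001 -0.996] mm/row 40 mid [0.151 0.008 0.302]
```

Request:
servo_tool(moves=[{"dp": [0, 0, -0.2], "delta_rot": [0, 0, 0], "fingers": 0.9}])

```text
clock: 17.55
position: [0.4588, 0.383, 0.3363]
ee_rot: [-0.003, 0.16, 0.987, -0.002]
contact_force: [0.7, 0.2, -0.8]
width: 0.0769
gripper_force: 0.0
```

Run:
```python
from h import *
p,R,s=cur(); print(p,s['clock'])
RT=lambda hd:Ro.from_euler('z',hd,degrees=True).as_matrix()@np.diag([1.,-1,-1])
a=plan(p,R,np.array([.4288,-.391,.34]),RT(130),20)
```

```text
[0.45878573 0.38295243 0.33625991] 17.55
20 rows dp [-0.1015 -0.1678 -0.0008] rot [-0.003 -0.002  0.276] mm/row 39 mid [ 0.498 -0.006  0.338]
```

Request:
servo_tool(moves=[{"dp": [-0.102, -0.168, 0], "delta_rot": [0, 0, 0.276], "fingers": 1}, {"dp": [-0.102, -0.168, 0], "delta_rot": [0, 0, 0.276], "fingers": 1}, {"dp": [-0.102, -0.168, 0], "delta_rot": [0, 0, 0.276], "fingers": 1}, {"dp": [-0.102, -0.168, 0], "delta_rot": [0, 0, 0.276], "fingers": 1}, {"dp": [-0.102, -0.168, 0], "delta_rot": [0, 0, 0.276], "fingers": 1}])

```text
clock: 18.05
position: [0.4929, 0.1885, 0.3364]
ee_rot: [-0.001, 0.228, 0.974, -0.001]
contact_force: [0.6, -0.3, -0.1]
width: 0.0852
gripper_force: 0.0
```

Request:
servo_tool(moves=[{"dp": [-0.102, -0.168, 0], "delta_rot": [0, 0, 0.276], "fingers": 1}, {"dp": [-0.102, -0.168, 0], "delta_rot": [0, 0, 0.276], "fingers": 1}, {"dp": [-0.102, -0.168, 0], "delta_rot": [0, 0, 0.276], "fingers": 1}, {"dp": [-0.102, -0.168, 0], "delta_rot": [0, 0, 0.276], "fingers": 1}, {"dp": [-0.102, -0.168, 0], "delta_rot": [0, 0, 0.276], "fingers": 1}])

```text
clock: 18.55
position: [0.499, -0.0079, 0.3366]
ee_rot: [-0.001, 0.294, 0.956, -0.001]
contact_force: [0.4, -0.0, 0.5]
width: 0.0852
gripper_force: 0.0
```

Request:
servo_tool(moves=[{"dp": [-0.102, -0.168, 0], "delta_rot": [0, 0, 0.276], "fingers": 1}, {"dp": [-0.102, -0.168, 0], "delta_rot": [0, 0, 0.276], "fingers": 1}, {"dp": [-0.102, -0.168, 0], "delta_rot": [0, 0, 0.276], "fingers": 1}, {"dp": [-0.102, -0.168, 0], "delta_rot": [0, 0, 0.276], "fingers": 1}, {"dp": [-0.102, -0.168, 0], "delta_rot": [0, 0, 0.276], "fingers": 1}])

```text
clock: 19.05
position: [0.4779, -0.2031, 0.3368]
ee_rot: [-0.001, 0.36, 0.933, -0.001]
contact_force: [0.4, -0.8, -0.5]
width: 0.0852
gripper_force: 0.0
```

Request:
servo_tool(moves=[{"dp": [-0.102, -0.168, 0], "delta_rot": [0, 0, 0.276], "fingers": 1}, {"dp": [-0.102, -0.168, 0], "delta_rot": [0, 0, 0.276], "fingers": 1}, {"dp": [-0.102, -0.168, 0], "delta_rot": [0, 0, 0.276], "fingers": 1}, {"dp": [-0.102, -0.168, 0], "delta_rot": [0, 0, 0.276], "fingers": 1}, {"dp": [-0.102, -0.168, 0], "delta_rot": [0, 0, 0.276], "fingers": 1}])

```text
clock: 19.55
position: [0.4303, -0.3937, 0.3369]
ee_rot: [-0.001, 0.423, 0.906, -0.001]
contact_force: [-0.4, 1.0, 0.1]
width: 0.0853
gripper_force: 0.0
```

Request:
servo_tool(moves=[{"dp": [0, 0, 0], "delta_rot": [0, 0, 0], "fingers": 1}])

```text
clock: 19.65
position: [0.4294, -0.3968, 0.3364]
ee_rot: [-0.001, 0.425, 0.905, -0.002]
contact_force: [-0.0, -0.3, -0.1]
width: 0.0853
gripper_force: 0.0
```

```bash
cat >> h.py <<'E'
RT=lambda hd:Ro.from_euler('z',hd,degrees=True).as_matrix()@np.diag([1.,-1,-1])
E
python3 - <<'E'
from h import *
p,R,s=cur(); print(p,s['clock'],s['qpos'].round(2))
a=plan(p,R,np.array([.4288,-.391,.2]),RT(130.2),4)
a=plan(*a,np.array([.4288,-.391,.094]),RT(130.2),4)
E
```

```text
[ 0.42936052 -0.39679199  0.33635529] 19.65 [-0.86  0.28  1.43 -0.01  1.44 -1.55]
4 rows dp [0.0059 0.0047 0.1704] rot [-0.014 -0.001 -0.022] mm/row 34 mid [ 0.429 -0.394  0.268]
4 rows dp [0.     0.     0.1325] rot [0. 0. 0.] mm/row 27 mid [ 0.429 -0.391  0.147]
```

Request:
servo_tool(moves=[{"dp": [0.006, 0.005, 0.17], "delta_rot": [-0.014, 0, -0.022], "fingers": 1}, {"dp": [0.006, 0.005, 0.17], "delta_rot": [-0.014, 0, -0.022], "fingers": 1}, {"dp": [0.006, 0.005, 0.17], "delta_rot": [-0.014, 0, -0.022], "fingers": 1}, {"dp": [0.006, 0.005, 0.17], "delta_rot": [-0.014, 0, -0.022], "fingers": 1}])

```text
clock: 20.05
position: [0.4306, -0.385, 0.2001]
ee_rot: [-0.0, 0.418, 0.908, 0.002]
contact_force: [0.6, -0.1, 0.3]
width: 0.0852
gripper_force: 0.0
```

Request:
servo_tool(moves=[{"dp": [0, 0, 0.13], "delta_rot": [0, 0, 0], "fingers": 1}, {"dp": [0, 0, 0.13], "delta_rot": [0, 0, 0], "fingers": 1}, {"dp": [0, 0, 0.13], "delta_rot": [0, 0, 0], "fingers": 1}, {"dp": [0, 0, 0.13], "delta_rot": [0, 0, 0], "fingers": 1}, {"dp": [0, 0, 0], "delta_rot": [0, 0, 0], "fingers": 1}])

```text
clock: 20.55
position: [0.4291, -0.383, 0.094]
ee_rot: [-0.004, 0.418, 0.908, 0.003]
contact_force: [-0.4, 0.3, 1.4]
width: 0.0856
gripper_force: 0.0
```

Request:
servo_tool(moves=[{"dp": [0, 0, 0], "delta_rot": [0, 0, 0], "fingers": 0.6}, {"dp": [0, 0, 0], "delta_rot": [0, 0, 0], "fingers": 0.4}, {"dp": [0, 0, 0], "delta_rot": [0, 0, 0], "fingers": 0.3}, {"dp": [0, 0, 0], "delta_rot": [0, 0, 0], "fingers": 0.2}, {"dp": [0, 0, 0], "delta_rot": [0, 0, 0], "fingers": 0.2}], force=50)

```text
clock: 21.05
position: [0.4312, -0.3863, 0.0992]
ee_rot: [0.001, 0.419, 0.908, 0.001]
contact_force: [-1.8, 0.2, 6.2]
width: 0.0301
gripper_force: 49.9
```

Run:
```python
from h import *
p,R,s=cur(); print(p,s['clock'],s['width'],s['gripper_force'],np.degrees(np.arctan2(R[1,0],R[0,0])))
```

```text
[ 0.43122681 -0.38633335  0.09916808] 21.05 0.030068026459417706 49.85755920410156 130.50933121896156
```

Request:
servo_tool(moves=[{"dp": [0, 0, -0.05], "delta_rot": [0, 0, 0], "fingers": 0.2}, {"dp": [0, 0, -0.2], "delta_rot": [0, 0, 0], "fingers": 0.2}, {"dp": [0, 0, -0.25], "delta_rot": [0, 0, 0], "fingers": 0.2}, {"dp": [0, 0, -0.25], "delta_rot": [0, 0, 0], "fingers": 0.2}, {"dp": [0, 0, -0.25], "delta_rot": [0, 0, 0], "fingers": 0.2}])

```text
clock: 21.55
position: [0.4301, -0.3855, 0.2999]
ee_rot: [-0.0, 0.419, 0.908, 0.002]
contact_force: [0.2, -1.0, -1.6]
width: 0.0303
gripper_force: 50.0
```

Request:
servo_tool(moves=[{"dp": [0, 0, -0.25], "delta_rot": [0, 0, 0], "fingers": 0.2}, {"dp": [0, 0, 0], "delta_rot": [0, 0, 0], "fingers": 0.2}])

```text
clock: 21.75
position: [0.4321, -0.388, 0.3563]
ee_rot: [0.007, 0.419, 0.908, -0.002]
contact_force: [1.0, 0.4, -1.3]
width: 0.0302
gripper_force: 50.1
```

Run:
```python
from h import *
p,R,s=cur(); print(p,s['clock'],s['width'],s['contact_force'])
for n in('scene','top'):
    q,d=snap(n,n+'5');C=cloud(n,d);L=(C-p)@R*1e3
    k=(d>0)&(L[...,2]>50)&(L[...,2]<115)&(abs(L[...,0])<60)&(abs(L[...,1])<60)
    # battery ends: outside of the pads' 22 mm
    x=L[k];print(n,len(x),'min',np.percentile(x,1,axis=0).round(1),'max',np.percentile(x,99,axis=0).round(1))
    e=x[abs(x[:,0])>16]; print(' ends',len(e),np.percentile(e,2,axis=0).round(1),np.percentile(e,98,axis=0).round(1)) if len(e) else 0
a=np.load('pics/scene5.npz')['p'][110:210,110:250,::-1]
cv2.imwrite('pics/k5.png',cv2.resize(a,None,fx=5,fy=5,interpolation=2))
# target
t=B2W((0,36,45)); pt=np.array([t[0],t[1],.36]); Rt=RT(YB+180)
a=plan(p,R,pt,Rt,14)
```

```text
[ 0.43213617 -0.38795316  0.35627266] 21.75 0.030152844448376192 [ 0.99674763  0.36521542 -1.27237695]
scene 317 min [-34.8 -14.4  50.6] max [28.1 29.8 96.4]
 ends 169 [-34.7 -14.4  63.1] [28.  19.8 96.1]
top 623 min [-18.5 -25.3  51.1] max [32.7 28.8 97. ]
 ends 278 [-18.7 -14.1  67.6] [32.8 16.7 96.9]
14 rows dp [ 0.0239  0.1459 -0.0014] rot [-0.001  0.011 -0.469] mm/row 30 mid [ 0.542 -0.213  0.358]
```

View pics/k5.png

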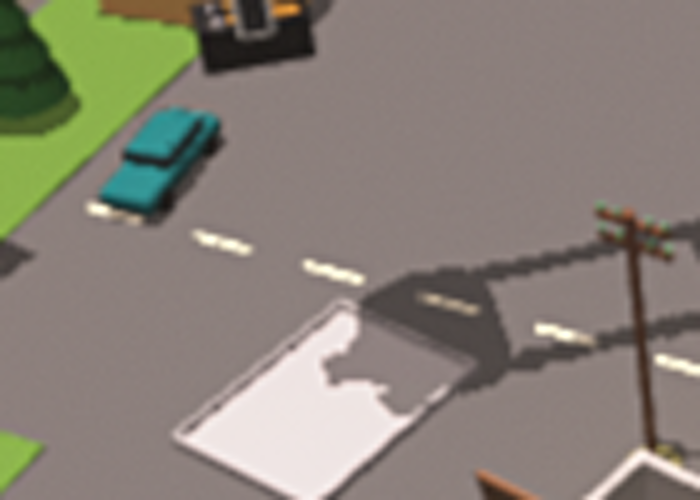

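Request:
servo_tool(moves=[{"dp": [0.024, 0.146, 0], "delta_rot": [0, 0.011, -0.47], "fingers": 0.2}, {"dp": [0.024, 0.146, 0], "delta_rot": [0, 0.011, -0.47], "fingers": 0.2}, {"dp": [0.024, 0.146, 0], "delta_rot": [0, 0.011, -0.47], "fingers": 0.2}, {"dp": [0.024, 0.146, 0], "delta_rot": [0, 0.011, -0.47], "fingers": 0.2}, {"dp": [0.024, 0.146, 0], "delta_rot": [0, 0.011, -0.47], "fingers": 0.2}])

```text
clock: 22.35
position: [0.5143, -0.2634, 0.3452]
ee_rot: [-0.005, 0.308, 0.951, 0.004]
contact_force: [1.2, -0.4, -1.7]
width: 0.0303
gripper_force: 50.1
```

Request:
servo_tool(moves=[{"dp": [0.024, 0.146, 0], "delta_rot": [0, 0.011, -0.47], "fingers": 0.2}, {"dp": [0.024, 0.146, 0], "delta_rot": [0, 0.011, -0.47], "fingers": 0.2}, {"dp": [0.024, 0.146, 0], "delta_rot": [0, 0.011, -0.47], "fingers": 0.2}, {"dp": [0.024, 0.146, 0], "delta_rot": [0, 0.011, -0.47], "fingers": 0.2}, {"dp": [0.024, 0.146, 0], "delta_rot": [0, 0.011, -0.47], "fingers": 0.2}])

```text
clock: 22.85
position: [0.5677, -0.1259, 0.346]
ee_rot: [-0.007, 0.195, 0.981, 0.004]
contact_force: [0.8, 0.1, -2.0]
width: 0.0303
gripper_force: 50.1
```

Request:
servo_tool(moves=[{"dp": [0.024, 0.146, 0], "delta_rot": [0, 0.011, -0.47], "fingers": 0.2}, {"dp": [0.024, 0.146, 0], "delta_rot": [0, 0.011, -0.47], "fingers": 0.2}, {"dp": [0.024, 0.146, 0], "delta_rot": [0, 0.011, -0.47], "fingers": 0.2}, {"dp": [0.024, 0.146, 0], "delta_rot": [0, 0.011, -0.47], "fingers": 0.2}, {"dp": [0, 0, 0], "delta_rot": [0, 0, 0], "fingers": 0.2}])

```text
clock: 23.35
position: [0.5862, -0.007, 0.3471]
ee_rot: [-0.009, 0.1, 0.995, 0.006]
contact_force: [0.3, -0.3, -1.5]
width: 0.0301
gripper_force: 50.1
```

Run:
```python
from h import *
p,R,s=cur(); print(W2B(p),s['clock'],s['width'],s['gripper_force'],'head',np.degrees(np.arctan2(R[1,0],R[0,0])))
# tray from depth/colour, seen by scene: yellow rim
q,d=snap('scene','scene6');C=(cloud('scene',d)-CB)@RB*1e3;hsv=cv2.cvtColor(q,cv2.COLOR_RGB2HSV)
k=(d>0)&(abs(C[...,0])<52)&(abs(C[...,1])<82)&(C[...,2]>35)&(C[...,2]<60)&(hsv[...,0]>20)&(hsv[...,0]<35)&(hsv[...,1]>100)
x=C[k];print('rim',len(x),x.min(0).round(1) if len(x) else 0,x.max(0).round(1) if len(x) else 0)
Rt=RT(YB+180)
a=plan(p,R,B2W((-1.5,36,200)),Rt,5)
a=plan(*a,B2W((-1.5,36,150)),Rt,4)
```

```text
[ -4.3  41.1 347.1] 23.35 0.030075547924936052 50.13398766517639 head 168.46971277406735
rim 36 [-45.5 -12.4  42.4] [26.7 59.9 51.7]
5 rows dp [-0.0045 -0.006   0.147 ] rot [ 0.02  -0.039  0.013] mm/row 29 mid [ 0.587 -0.009  0.288]
4 rows dp [-0.      0.      0.0625] rot [0. 0. 0.] mm/row 13 mid [ 0.588 -0.013  0.175]
```

Request:
servo_tool(moves=[{"dp": [-0.0045, -0.006, 0.147], "delta_rot": [0.02, -0.04, 0.01], "fingers": 0.2}, {"dp": [-0.0045, -0.006, 0.147], "delta_rot": [0.02, -0.04, 0.01], "fingers": 0.2}, {"dp": [-0.0045, -0.006, 0.147], "delta_rot": [0.02, -0.04, 0.01], "fingers": 0.2}, {"dp": [-0.0045, -0.006, 0.147], "delta_rot": [0.02, -0.04, 0.01], "fingers": 0.2}, {"dp": [-0.0045, -0.006, 0.147], "delta_rot": [0.02, -0.04, 0.01], "fingers": 0.2}])

```text
clock: 23.9
position: [0.5884, -0.0179, 0.2001]
ee_rot: [0.002, 0.106, 0.994, -0.002]
contact_force: [0.8, 0.0, -2.1]
width: 0.03
gripper_force: 50.1
```

Request:
servo_tool(moves=[{"dp": [0, 0, 0], "delta_rot": [0, 0, 0], "fingers": 0.2}])

```text
clock: 24.0
position: [0.5858, -0.0175, 0.1972]
ee_rot: [-0.003, 0.106, 0.994, -0.001]
contact_force: [-1.4, 0.7, -2.1]
width: 0.0301
gripper_force: 50.1
```

Run:
```python
from h import *
p,R,s=cur(); print(W2B(p),s['clock'],'head',np.degrees(np.arctan2(R[1,0],R[0,0])),R[:,2].round(3))
Rt=RT(YB+180)
a=plan(p,R,B2W((-1.5,36,150)),Rt,5)
a=plan(*a,B2W((-1.5,36,142)),Rt,4)
```

```text
[ -2.5  30.7 197.2] 24.0 head 167.84281372586 [-0.007 -0.002 -1.   ]
5 rows dp [-0.0012  0.0054  0.0472] rot [-0.007 -0.013 -0.009] mm/row 9 mid [ 0.587 -0.016  0.178]
4 rows dp [-0.    0.    0.01] rot [0. 0. 0.] mm/row 2 mid [ 0.588 -0.013  0.146]
```

Request:
servo_tool(moves=[{"dp": [0, 0, 0], "delta_rot": [0, 0, 0], "fingers": 0.2}, {"dp": [0, 0, 0], "delta_rot": [0, 0, 0], "fingers": 0.2}, {"dp": [0, 0, 0], "delta_rot": [0, 0, 0], "fingers": 0.2}])

```text
clock: 24.3
position: [0.5905, -0.0171, 0.2044]
ee_rot: [0.005, 0.105, 0.994, -0.001]
contact_force: [0.4, 0.8, 0.2]
width: 0.0298
gripper_force: 50.1
```

Run:
```python
from h import *
p,R,s=cur(); print(W2B(p),s['clock'],'head',np.degrees(np.arctan2(R[1,0],R[0,0])),R[:,2].round(3))
Rt=RT(YB+180)
a=plan(p,R,B2W((-1.5,36,151)),Rt,5)
```

```text
[  2.   32.1 204.4] 24.3 head 167.90986444495414 [ 0.009 -0.004 -1.   ]
5 rows dp [0.0038 0.004  0.0534] rot [-0.004  0.019 -0.007] mm/row 11 mid [ 0.59  -0.015  0.183]
```

Request:
servo_tool(moves=[{"dp": [0.002, 0.0045, 0.03], "delta_rot": [0, 0, 0], "fingers": 0.2}, {"dp": [0.002, 0.0045, 0.06], "delta_rot": [0, 0, 0], "fingers": 0.2}, {"dp": [0.001, 0.0045, 0.07], "delta_rot": [0, 0, 0], "fingers": 0.2}, {"dp": [0.001, 0.0045, 0.06], "delta_rot": [0, 0, 0], "fingers": 0.2}, {"dp": [0, 0.0045, 0.03], "delta_rot": [0, 0, 0], "fingers": 0.2}])

```text
clock: 24.8
position: [0.5887, -0.0121, 0.1508]
ee_rot: [0.001, 0.105, 0.994, -0.001]
contact_force: [-0.2, 0.4, -2.1]
width: 0.0302
gripper_force: 50.1
```

Request:
servo_tool(moves=[{"dp": [0, 0, 0], "delta_rot": [0, 0, 0], "fingers": 0.2}, {"dp": [0, 0, 0], "delta_rot": [0, 0, 0], "fingers": 0.2}, {"dp": [0, 0, 0], "delta_rot": [0, 0, 0], "fingers": 0.2}, {"dp": [0, 0, 0], "delta_rot": [0, 0, 0], "fingers": 0.2}, {"dp": [0, 0, 0], "delta_rot": [0, 0, 0], "fingers": 0.2}])

```text
clock: 25.3
position: [0.5899, -0.0124, 0.1531]
ee_rot: [0.003, 0.105, 0.994, -0.001]
contact_force: [-0.6, -0.0, -1.3]
width: 0.03
gripper_force: 50.1
```

Run:
```python
from h import *
p,R,s=cur(); print(W2B(p),s['clock'],'head',np.degrees(np.arctan2(R[1,0],R[0,0])),R[:,2].round(3))
q,d=snap('scene','scene7');C=(cloud('scene',d)-CB)@RB*1e3
L=(cloud('scene',d)-p)@R*1e3
k=(d>0)&(L[...,2]>60)&(L[...,2]<115)&(abs(L[...,0])<45)&(abs(L[...,1])<20)&(C[...,0]<50)&(abs(L[...,0])>14)
x=C[k];print(len(x),np.percentile(x,2,axis=0).round(1),np.percentile(x,98,axis=0).round(1))
a=q[150:270,190:310,::-1];cv2.imwrite('pics/k6.png',cv2.resize(a,(600,600),interpolation=2))
p,R,s=cur(); print(W2B(p))
```

```text
[  0.5  36.6 153.1] 25.3 head 167.91985266954714 [ 0.006 -0.003 -1.   ]
87 [-41.3  20.8  42.2] [26.3 53.7 88.9]
[  0.3  36.6 153. ]
```

View pics/k6.png

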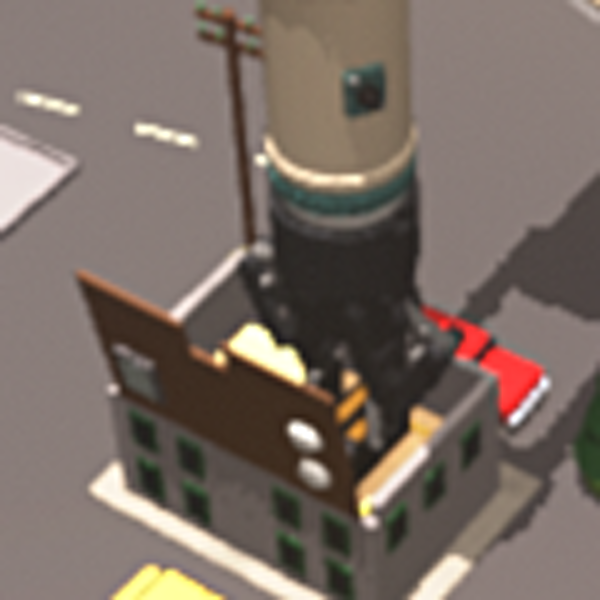

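The battery is held level inside the building over the tray, with its gold end at ~(260,230) in the scene view. The roof is open behind the gripper. Next I'll lower it slowly.

Request:
servo_tool(moves=[{"dp": [0.002, 0, 0.012], "delta_rot": [0, 0, 0], "fingers": 0.2}, {"dp": [0.002, 0, 0.012], "delta_rot": [0, 0, 0], "fingers": 0.2}, {"dp": [0.002, 0, 0.012], "delta_rot": [0, 0, 0], "fingers": 0.2}, {"dp": [0, 0, 0.012], "delta_rot": [0, 0, 0], "fingers": 0.2}, {"dp": [0, 0, 0], "delta_rot": [0, 0, 0], "fingers": 0.2}])

```text
clock: 25.85
position: [0.5882, -0.0121, 0.1425]
ee_rot: [0.002, 0.105, 0.994, -0.001]
contact_force: [0.3, -0.3, -0.4]
width: 0.0301
gripper_force: 50.1
```

Request:
servo_tool(moves=[{"dp": [0, 0, 0.007], "delta_rot": [0, 0, 0], "fingers": 0.2}, {"dp": [0, 0, 0], "delta_rot": [0, 0, 0], "fingers": 0.2}, {"dp": [0, 0, 0], "delta_rot": [0, 0, 0], "fingers": 0.2}])

```text
clock: 26.15
position: [0.5886, -0.0121, 0.1417]
ee_rot: [0.003, 0.105, 0.994, -0.001]
contact_force: [0.4, 0.1, -0.9]
width: 0.0302
gripper_force: 50.1
```

Request:
servo_tool(moves=[{"dp": [0, 0, 0.007], "delta_rot": [0, 0, 0], "fingers": 0.2}, {"dp": [0, 0, 0.007], "delta_rot": [0, 0, 0], "fingers": 0.2}, {"dp": [0, 0, 0], "delta_rot": [0, 0, 0], "fingers": 0.2}, {"dp": [0, 0, 0], "delta_rot": [0, 0, 0], "fingers": 0.2}])

```text
clock: 26.55
position: [0.5888, -0.0122, 0.1411]
ee_rot: [0.004, 0.105, 0.994, -0.001]
contact_force: [-4.6, -1.3, 10.5]
width: 0.0303
gripper_force: 51.5
```

Request:
servo_tool(moves=[{"dp": [0, 0, -0.006], "delta_rot": [0, 0, 0], "fingers": 0.2}, {"dp": [0, 0, 0], "delta_rot": [0, 0, 0], "fingers": 0.4}, {"dp": [0, 0, 0], "delta_rot": [0, 0, 0], "fingers": 0.5}, {"dp": [0, 0, 0], "delta_rot": [0, 0, 0], "fingers": 0.55}, {"dp": [0, 0, 0], "delta_rot": [0, 0, 0], "fingers": 0.55}])

```text
clock: 27.05
position: [0.5885, -0.0121, 0.1397]
ee_rot: [0.003, 0.105, 0.994, -0.001]
contact_force: [0.0, -0.5, -0.3]
width: 0.047
gripper_force: 0.0
```

Request:
servo_tool(moves=[{"dp": [0, 0, -0.05], "delta_rot": [0, 0, 0], "fingers": 0.55}, {"dp": [0, 0, -0.15], "delta_rot": [0, 0, 0], "fingers": 0.55}, {"dp": [0, 0, -0.25], "delta_rot": [0, 0, 0], "fingers": 0.55}, {"dp": [0, 0, -0.25], "delta_rot": [0, 0, 0], "fingers": 0.4}, {"dp": [0, 0, -0.25], "delta_rot": [0, 0, 0], "fingers": 0.2}])

```text
clock: 27.55
position: [0.5871, -0.0114, 0.3327]
ee_rot: [0.003, 0.105, 0.994, -0.001]
contact_force: [1.9, -1.0, 0.7]
width: 0.0211
gripper_force: 0.0
```

Request:
servo_tool(moves=[{"dp": [0, 0, 0], "delta_rot": [0, 0, 0], "fingers": 0}, {"dp": [0, 0, 0], "delta_rot": [0, 0, 0], "fingers": 0}])

```text
clock: 27.75
position: [0.5878, -0.0115, 0.3324]
ee_rot: [0.005, 0.105, 0.994, -0.001]
contact_force: [-0.6, 0.5, -0.0]
width: -0.0001
gripper_force: 0.0
```

Run:
```python
from h import *
p,R,s=cur(); print(W2B(p),s['clock'],s['width'])
for n in('scene','top'):
    q,d=snap(n,n+'8');C=(cloud(n,d)-CB)@RB*1e3;hsv=cv2.cvtColor(q,cv2.COLOR_RGB2HSV)
    k=(d>0)&(abs(C[...,0])<52)&(abs(C[...,1])<82)&(C[...,2]>68)&(C[...,2]<83)
    x=C[k]
    if len(x)>5: print(n,len(x),np.percentile(x,3,axis=0).round(1),np.percentile(x,97,axis=0).round(1),'med z',np.median(x[:,2]).round(1))
roofang('r6')
Rt=RT(YB+180)
a=plan(p,R,B2W((125,2,300)),Rt,6)
a=plan(*a,B2W((125,2,258)),Rt,3)
a=plan(*a,B2W((77,2,258)),Rt,4)
a=np.load('pics/scene8.npz')['p'][180:270,200:310,::-1];b=np.load('pics/top8.npz')['p'][130:220,250:360,::-1]
cv2.imwrite('pics/k7.png',np.vstack([cv2.resize(i,None,fx=3,fy=3,interpolation=2) for i in(a,b)]))
```

```text
[ -1.7  37.  332.4] 27.75 -0.00012739991596362853
scene 165 [-51.7 -39.1  68.8] [19.8 52.9 81. ] med z 74.5
top 344 [-29.7  21.2  70.9] [31.  51.2 79.2] med z 75.3
roof pts 871 angle med (front pts) 101.8 max 132.3
6 rows dp [-0.1055 -0.029   0.0276] rot [-0.003  0.017 -0.005] mm/row 23 mid [ 0.646 -0.042  0.316]
3 rows dp [-0.    0.    0.07] rot [0. 0. 0.] mm/row 14 mid [ 0.705 -0.072  0.286]
4 rows dp [ 0.06 -0.   -0.  ] rot [0. 0. 0.] mm/row 12 mid [ 0.681 -0.067  0.258]
```

View pics/k7.png

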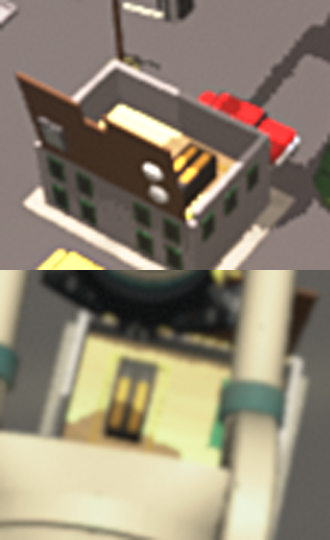

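The battery sits flat in the tray. Measured from the top view, its top is at z 75 mm and it spans x −30..31, y 21..51. Next I'll go behind the roof to close it.

Run:
```python
from h import *
p,R,s=cur()
Rt=RT(YB+180)
a=plan(p,R,B2W((130,0,330)),Rt,5)
a=plan(*a,B2W((130,0,255)),Rt,4)
a=plan(*a,B2W((92,0,255)),Rt,4)
d=80
for ph,n in((80,4),(60,4),(40,5),(20,5),(3,5)):
    r=np.radians(ph);x=57-d*np.cos(r)+3*np.sin(r)+11;z=87+d*np.sin(r)+3*np.cos(r)+86
    a=plan(*a,B2W((x,0,z)),Rt,n)
```

```text
5 rows dp [-0.133  -0.0366 -0.0012] rot [-0.005  0.006 -0.006] mm/row 28 mid [ 0.636 -0.037  0.329]
4 rows dp [-0.      0.      0.0938] rot [0. 0. 0.] mm/row 19 mid [ 0.709 -0.075  0.293]
4 rows dp [ 0.0475  0.     -0.    ] rot [0. 0. 0.] mm/row 10 mid [ 0.691 -0.071  0.255]
4 rows dp [0.0437 0.     0.0034] rot [0. 0. 0.] mm/row 9 mid [ 0.655 -0.063  0.254]
4 rows dp [ 0.0331 -0.      0.0107] rot [0. 0. 0.] mm/row 7 mid [ 0.625 -0.057  0.248]
5 rows dp [0.022  0.     0.0171] rot [0. 0. 0.] mm/row 6 mid [ 0.603 -0.053  0.237]
5 rows dp [0.0148 0.     0.0235] rot [0. 0. 0.] mm/row 6 mid [ 0.585 -0.049  0.217]
5 rows dp [ 0.0056 -0.      0.023 ] rot [0. 0. 0.] mm/row 5 mid [ 0.574 -0.046  0.194]
```

Request:
servo_tool(moves=[{"dp": [-0.133, -0.037, 0], "delta_rot": [0, 0, 0], "fingers": 0}, {"dp": [-0.133, -0.037, 0], "delta_rot": [0, 0, 0], "fingers": 0}, {"dp": [-0.133, -0.037, 0], "delta_rot": [0, 0, 0], "fingers": 0}, {"dp": [-0.133, -0.037, 0], "delta_rot": [0, 0, 0], "fingers": 0}, {"dp": [-0.133, -0.037, 0], "delta_rot": [0, 0, 0], "fingers": 0}])

```text
clock: 28.4
position: [0.7103, -0.0759, 0.3284]
ee_rot: [0.001, 0.105, 0.994, -0.001]
contact_force: [-0.1, 0.4, -0.2]
width: 0.0003
gripper_force: 0.0
```

Request:
servo_tool(moves=[{"dp": [0, 0, 0.094], "delta_rot": [0, 0, 0], "fingers": 0}, {"dp": [0, 0, 0.094], "delta_rot": [0, 0, 0], "fingers": 0}, {"dp": [0, 0, 0.094], "delta_rot": [0, 0, 0], "fingers": 0}, {"dp": [0, 0, 0.094], "delta_rot": [0, 0, 0], "fingers": 0}, {"dp": [0, 0, 0], "delta_rot": [0, 0, 0], "fingers": 0}])

```text
clock: 28.9
position: [0.7081, -0.0754, 0.2501]
ee_rot: [-0.002, 0.105, 0.994, -0.001]
contact_force: [-0.7, 0.4, -0.1]
width: 0.0004
gripper_force: 0.0
```

Request:
servo_tool(moves=[{"dp": [0.047, 0, 0], "delta_rot": [0, 0, 0], "fingers": 0}, {"dp": [0.047, 0, 0], "delta_rot": [0, 0, 0], "fingers": 0}, {"dp": [0.047, 0, 0], "delta_rot": [0, 0, 0], "fingers": 0}, {"dp": [0.047, 0, 0], "delta_rot": [0, 0, 0], "fingers": 0}])

```text
clock: 29.3
position: [0.6726, -0.0676, 0.2567]
ee_rot: [0.004, 0.105, 0.994, -0.001]
contact_force: [-0.2, -0.0, -0.0]
width: -0.0002
gripper_force: 0.0
```

```bash
cat > close.py <<'E'
from h import *
import sys
p,R,s=cur();print(W2B(p),s['clock'],s['contact_force'].round(1));roofang('rx')
Rt=RT(YB+180);a=(p,R);d=80
for ph,n in eval(sys.argv[1]):
    r=np.radians(ph);x=57-d*np.cos(r)+3*np.sin(r)+11;z=87+d*np.sin(r)+3*np.cos(r)+86
    a=plan(*a,B2W((x,0,z)),Rt,n)
E
python3 close.py '((80,4),(60,4),(40,5))'
```

```text
[ 92.8  -0.4 256.7] 29.3 [-0.2 -0.  -0. ]
roof pts 720 angle med (front pts) 101.9 max 133.8
4 rows dp [0.0446 0.0005 0.0052] rot [-0.005  0.019 -0.008] mm/row 9 mid [ 0.655 -0.064  0.254]
4 rows dp [ 0.0331 -0.      0.0107] rot [0. 0. 0.] mm/row 7 mid [ 0.625 -0.057  0.248]
5 rows dp [0.022  0.     0.0171] rot [0. 0. 0.] mm/row 6 mid [ 0.603 -0.053  0.237]
```

Request:
servo_tool(moves=[{"dp": [0.044, 0, 0.004], "delta_rot": [0, 0, 0], "fingers": 0}, {"dp": [0.044, 0, 0.004], "delta_rot": [0, 0, 0], "fingers": 0}, {"dp": [0.044, 0, 0.004], "delta_rot": [0, 0, 0], "fingers": 0}, {"dp": [0.044, 0, 0.004], "delta_rot": [0, 0, 0], "fingers": 0}])

```text
clock: 29.75
position: [0.6386, -0.0605, 0.2523]
ee_rot: [0.003, 0.105, 0.994, -0.001]
contact_force: [0.9, -0.2, 0.6]
width: -0.0
gripper_force: 0.7
```

Request:
servo_tool(moves=[{"dp": [0.033, 0, 0.011], "delta_rot": [0, 0, 0], "fingers": 0}, {"dp": [0.033, 0, 0.011], "delta_rot": [0, 0, 0], "fingers": 0}, {"dp": [0.033, 0, 0.011], "delta_rot": [0, 0, 0], "fingers": 0}, {"dp": [0.033, 0, 0.011], "delta_rot": [0, 0, 0], "fingers": 0}])

```text
clock: 30.15
position: [0.6128, -0.0548, 0.2428]
ee_rot: [0.003, 0.105, 0.994, -0.001]
contact_force: [0.5, -0.3, 2.4]
width: -0.0001
gripper_force: 0.8
```

```bash
python3 close.py '((40,5),(20,5),(3,5))'
```

```text
[ 3.160e+01 -2.000e-01  2.428e+02] 30.15 [ 0.5 -0.3  2.4]
roof pts 1547 angle med (front pts) 71.7 max 100.7
5 rows dp [0.023  0.0001 0.016 ] rot [-0.004  0.012 -0.006] mm/row 6 mid [ 0.604 -0.053  0.236]
5 rows dp [0.0148 0.     0.0235] rot [0. 0. 0.] mm/row 6 mid [ 0.585 -0.049  0.217]
5 rows dp [ 0.0056 -0.      0.023 ] rot [0. 0. 0.] mm/row 5 mid [ 0.574 -0.046  0.194]
```

Request:
servo_tool(moves=[{"dp": [0.023, 0, 0.016], "delta_rot": [0, 0, 0], "fingers": 0}, {"dp": [0.023, 0, 0.016], "delta_rot": [0, 0, 0], "fingers": 0}, {"dp": [0.023, 0, 0.016], "delta_rot": [0, 0, 0], "fingers": 0}, {"dp": [0.023, 0, 0.016], "delta_rot": [0, 0, 0], "fingers": 0}, {"dp": [0.023, 0, 0.016], "delta_rot": [0, 0, 0], "fingers": 0}])

```text
clock: 30.7
position: [0.5882, -0.0496, 0.2283]
ee_rot: [0.0, 0.105, 0.994, -0.001]
contact_force: [-7.8, 2.5, 11.7]
width: 0.0001
gripper_force: 5.8
```

Request:
servo_tool(moves=[{"dp": [0.015, 0, 0.0235], "delta_rot": [0, 0, 0], "fingers": 0}, {"dp": [0.015, 0, 0.0235], "delta_rot": [0, 0, 0], "fingers": 0}, {"dp": [0.015, 0, 0.0235], "delta_rot": [0, 0, 0], "fingers": 0}, {"dp": [0.015, 0, 0.0235], "delta_rot": [0, 0, 0], "fingers": 0}, {"dp": [0.015, 0, 0.0235], "delta_rot": [0, 0, 0], "fingers": 0}])

```text
clock: 31.2
position: [0.5762, -0.0473, 0.2027]
ee_rot: [0.003, 0.105, 0.994, -0.001]
contact_force: [0.6, 0.7, 1.2]
width: -0.0
gripper_force: 0.5
```

```bash
python3 close.py '((3,5),)'
```

```text
[ -5.7  -0.3 202.7] 31.2 [0.6 0.7 1.2]
roof pts 1738 angle med (front pts) 30.0 max 47.9
5 rows dp [0.0061 0.0004 0.0225] rot [-0.004  0.012 -0.006] mm/row 5 mid [ 0.574 -0.047  0.194]
```

Request:
servo_tool(moves=[{"dp": [0.006, 0, 0.022], "delta_rot": [0, 0, 0], "fingers": 0}, {"dp": [0.006, 0, 0.022], "delta_rot": [0, 0, 0], "fingers": 0}, {"dp": [0.006, 0, 0.022], "delta_rot": [0, 0, 0], "fingers": 0}, {"dp": [0.006, 0, 0.022], "delta_rot": [0, 0, 0], "fingers": 0}, {"dp": [0.006, 0, 0.022], "delta_rot": [0, 0, 0], "fingers": 0}])

```text
clock: 31.75
position: [0.5704, -0.046, 0.1809]
ee_rot: [0.003, 0.105, 0.994, -0.001]
contact_force: [-1.0, 0.1, 1.7]
width: 0.0
gripper_force: 0.5
```

Request:
servo_tool(moves=[{"dp": [0, 0, 0.01], "delta_rot": [0, 0, 0], "fingers": 0}, {"dp": [0, 0, 0.01], "delta_rot": [0, 0, 0], "fingers": 0}, {"dp": [0, 0, 0], "delta_rot": [0, 0, 0], "fingers": 0}])

```text
clock: 32.05
position: [0.5706, -0.046, 0.177]
ee_rot: [0.003, 0.105, 0.994, -0.001]
contact_force: [-0.2, 0.7, -0.7]
width: 0.0003
gripper_force: 0.0
```

```bash
python3 close.py '((0,5),)'
```

```text
[-11.5  -0.3 177. ] 32.05 [-0.2  0.7 -0.7]
roof pts 1534 angle med (front pts) 10.6 max 29.3
5 rows dp [0.0005 0.0003 0.001 ] rot [-0.004  0.012 -0.006] mm/row 0 mid [ 0.57  -0.046  0.177]
```

Request:
servo_tool(moves=[{"dp": [0, 0, 0.01], "delta_rot": [0, 0, 0], "fingers": 0}, {"dp": [0, 0, 0.01], "delta_rot": [0, 0, 0], "fingers": 0}, {"dp": [0, 0, 0], "delta_rot": [0, 0, 0], "fingers": 0}])

```text
clock: 32.4
position: [0.5706, -0.0461, 0.1731]
ee_rot: [0.003, 0.105, 0.994, -0.001]
contact_force: [-0.6, -0.1, 0.6]
width: 0.0007
gripper_force: 0.0
```

Request:
servo_tool(moves=[{"dp": [0, 0, 0.01], "delta_rot": [0, 0, 0], "fingers": 0}, {"dp": [0, 0, 0], "delta_rot": [0, 0, 0], "fingers": 0}])

```text
clock: 32.6
position: [0.5707, -0.0461, 0.1712]
ee_rot: [0.003, 0.105, 0.994, -0.001]
contact_force: [-0.2, 0.4, 0.3]
width: -0.0003
gripper_force: 0.0
```

Request:
servo_tool(moves=[{"dp": [0, 0, 0.01], "delta_rot": [0, 0, 0], "fingers": 0}, {"dp": [0, 0, 0], "delta_rot": [0, 0, 0], "fingers": 0}])

```text
clock: 32.8
position: [0.5707, -0.0461, 0.1691]
ee_rot: [0.003, 0.105, 0.994, -0.001]
contact_force: [-0.7, 0.1, -0.3]
width: -0.0001
gripper_force: 0.0
```

Request:
servo_tool(moves=[{"dp": [0, 0, 0.01], "delta_rot": [0, 0, 0], "fingers": 0}, {"dp": [0, 0, 0.01], "delta_rot": [0, 0, 0], "fingers": 0}, {"dp": [0, 0, 0], "delta_rot": [0, 0, 0], "fingers": 0}])

```text
clock: 33.1
position: [0.5706, -0.0461, 0.165]
ee_rot: [0.003, 0.105, 0.994, -0.001]
contact_force: [0.1, 0.4, 0.3]
width: 0.0001
gripper_force: 0.0
```

Request:
servo_tool(moves=[{"dp": [0, 0, 0.01], "delta_rot": [0, 0, 0], "fingers": 0}, {"dp": [0, 0, 0], "delta_rot": [0, 0, 0], "fingers": 0}])

```text
clock: 33.3
position: [0.5707, -0.0461, 0.1631]
ee_rot: [0.003, 0.105, 0.994, -0.001]
contact_force: [0.2, 0.6, 1.1]
width: 0.0003
gripper_force: 0.0
```

```bash
cat > roofz.py <<'E'
from h import *
p,R,s=cur();print(W2B(p),s['clock'],s['contact_force'].round(1))
for n in('scene','top'):
    q,d=snap(n,'ry'+n);C=(cloud(n,d)-CB)@RB*1e3;hsv=cv2.cvtColor(q,cv2.COLOR_RGB2HSV)
    k=(d>0)&(abs(C[...,1])<78)&(C[...,0]<53)&(C[...,0]>-52)&(C[...,2]<140)&(C[...,2]>80)&(hsv[...,1]>80)&(hsv[...,0]<20)&(abs(C[...,1])>25)
    x=C[k]
    for a in(-45,-25,0,25,45):
        m=abs(x[:,0]-a)<8
        if m.sum()>5: print(n,a,m.sum(),np.median(x[m,2]).round(1))
E
python3 roofz.py
```

```text
[-11.4  -0.4 163.1] 33.3 [0.2 0.6 1.1]
scene -45 70 90.0
scene -25 139 89.9
scene 0 112 89.5
scene 25 96 89.8
scene 45 170 89.6
top -25 226 90.5
top 0 36 90.5
top 25 18 90.1
top 45 103 90.0
```

Request:
servo_tool(moves=[{"dp": [0, 0, 0.01], "delta_rot": [0, 0, 0], "fingers": 0}, {"dp": [0, 0, 0.005], "delta_rot": [0, 0, 0], "fingers": 0}, {"dp": [0, 0, 0], "delta_rot": [0, 0, 0], "fingers": 0}])

```text
clock: 33.7
position: [0.5708, -0.0461, 0.1625]
ee_rot: [0.004, 0.105, 0.994, -0.001]
contact_force: [-4.0, 0.8, 12.6]
width: -0.0003
gripper_force: 6.2
```

Request:
servo_tool(moves=[{"dp": [0, 0, 0], "delta_rot": [0, 0, 0], "fingers": 0}])

```text
clock: 33.8
position: [0.5708, -0.0461, 0.1625]
ee_rot: [0.004, 0.105, 0.994, -0.001]
contact_force: [-3.0, 1.6, 11.9]
width: -0.0002
gripper_force: 6.2
```

The roof is on its stop at 12 N. I'll lift straight up and check everything.

Request:
servo_tool(moves=[{"dp": [0, 0, -0.03], "delta_rot": [0, 0, 0], "fingers": 0}, {"dp": [0, 0, -0.15], "delta_rot": [0, 0, 0], "fingers": 0}, {"dp": [0, 0, -0.25], "delta_rot": [0, 0, 0], "fingers": 0}, {"dp": [0, 0, -0.25], "delta_rot": [0, 0, 0], "fingers": 0}, {"dp": [0, 0, -0.25], "delta_rot": [0, 0, 0], "fingers": 0}])

```text
clock: 34.3
position: [0.5694, -0.0454, 0.3481]
ee_rot: [0.003, 0.105, 0.994, -0.001]
contact_force: [1.1, -0.7, 0.3]
width: 0.0001
gripper_force: 0.0
```

Request:
servo_tool(moves=[{"dp": [0, 0, 0], "delta_rot": [0, 0, 0], "fingers": 0}, {"dp": [0, 0, 0], "delta_rot": [0, 0, 0], "fingers": 0}, {"dp": [0, 0, 0], "delta_rot": [0, 0, 0], "fingers": 0}])

```text
clock: 34.6
position: [0.569, -0.0454, 0.3449]
ee_rot: [0.002, 0.105, 0.994, -0.001]
contact_force: [0.2, 0.0, 0.4]
width: -0.0
gripper_force: 0.0
```

```bash
python3 roofz.py
python3 - <<'E'
import numpy as np,cv2
from h import cloud
for t in('scene0','ryscene'):
    D=np.load(f'pics/{t}.npz');C=cloud('scene',D['d']);hsv=cv2.cvtColor(D['p'],cv2.COLOR_RGB2HSV);d=D['d']
    B=lambda a,b,c,e:(C[...,0]>a)&(C[...,0]<b)&(C[...,1]>c)&(C[...,1]<e)&(d>0)
    for nm,k in(('red',B(.3,.6,-.15,.15)&(hsv[...,1]>180)&((hsv[...,0]<6)|(hsv[...,0]>174))),('yellow',B(.5,.8,-.15,.15)&(hsv[...,0]>25)&(hsv[...,0]<33)&(hsv[...,1]>120)),('pole',B(.3,.5,-.25,-.08)&(C[...,2]>.1)&(C[...,2]<.26)),('tree',B(.4,.56,.06,.18)&(C[...,2]>.03)&(C[...,2]<.16)&(hsv[...,0]>40)&(hsv[...,0]<90))):
        print(t,nm,k.sum(),C[k].mean(0).round(3))
E
```

```text
[-13.2   0.  344.9] 34.6 [0.2 0.  0.4]
scene -45 129 89.6
scene -25 154 89.6
scene 0 101 89.9
scene 25 93 89.7
scene 45 168 89.6
top -45 255 89.9
top -25 259 89.8
top 0 177 90.1
top 25 144 90.0
top 45 221 89.9
scene0 red 154 [0.47  0.007 0.028]
scene0 yellow 110 [ 0.718 -0.055  0.024]
scene0 pole 136 [ 0.428 -0.159  0.171]
scene0 tree 298 [0.517 0.115 0.066]
ryscene red 155 [0.468 0.004 0.029]
ryscene yellow 112 [ 0.718 -0.055  0.025]
ryscene pole 87 [ 0.429 -0.163  0.158]
ryscene tree 305 [0.517 0.115 0.067]
```

View pics/ryscene.png

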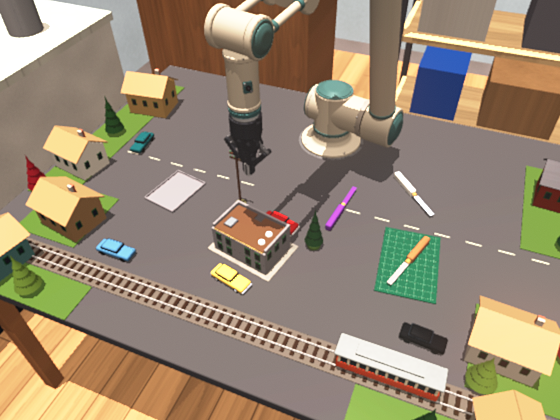

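The picture shows the roof closed at (252,228) and the knife on the mat at (408,260). The cars, pole and tree are standing in place and the hand is clear. I'll hand the job in.

```bash
python3 -c "from rig import manip; print(manip.sign_off())"
```

```text
the job is handed in; nothing more can be done
None
```

I levered the roof up with the knife through the notch and opened it, laid the knife back flat on the mat, set the battery pack flat in the yellow-rimmed tray, and closed the roof fully; the cars, pole and tree still stand in place, and I handed the job in at about 35 s of the 72 s allowed.

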